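# Pull the big knob cap off a dryer control panel

### The arm

A 6-joint arm with a two-finger parallel gripper is mounted at the origin on a cart in front of the work surface, level with it; the furniture and walls round the work are solid. World frame = base frame: x ahead of the robot, y to its left, z up, the work surface at z = 0. Lengths are in mm, angles in rad, forces in N, time in s.
With the tool pointing down it reaches from about 350 to 975 mm from the base axis. Payload 7.1 kg.
Tool frame: the origin (TCP) lies at the very end of the fingers, on their centre line; the grasp point (between the pads) lies 19 mm behind it; z points along the fingers, x is the direction in which the jaws open and shut, and the axes are right-handed (so a half turn about z gives the same grasp; the last joint's range is limited). The gripper opens to 88 mm and grips with 3 to 60 N. Pads are 20 mm wide; open, the fingers measure 115 mm over their backs; the gripper's body (75 mm by 178 mm) begins 61 mm behind the grasp point.
Start: joints at [-1.368, 0.423, 1.63, -0, 1.089, -0.019], TCP at [137.511, -609.668, 222.675] pointing down, gripper open.
Joint ranges: [-3, 3], [-0.9, 2.11], [0.09, 2.58], [-1.31, 4.45], [0.11, 2.69], [-2.54, 2.54]. Speed limits (rad/s): [2.39, 2.39, 3.01, 3.14, 3.14, 3.14].

### API

Orientations are given as a rotation vector (axis times angle).
In Python, from workcell import * gives the robot as it stands.
- The arm moves only by the tool arm_command, never from a script. Its argument "increments" is a list of rows, each a list of 2 entries, a list of its own where there are three numbers: the shift along the tool's x, y, z in cm, then the turn about the tool's z in degrees. In form: [[[dx, dy, dz], turn], ...]. A call has 1 to 20 rows; each row shifts and turns the pose as measured when the row begins, along the tool's axes as they then stand; what a row does not reach is not made up. A row lasts 1/10 s, in which the tool goes at most 50 mm and 8.59 degrees, less where a joint would pass 70% of its speed; a pose out of reach is approached as far as the arm can. A call is refused whole if a number of a shift passes 5 or a number of a turn 8.59, either way. A call with a gripper value outside its range is refused whole. "gripper" is the opening, from 0 (shut) to 1 (fully open), set as the call begins (left out, the last holds). The fingers move at their own pace and stop on an object; the grip force is fixed at half the most. Time passes only in rows, so rows that do not move let the fingers close. It gives the time, the measured TCP pose, the force and the opening at its end, in the units of the state.
- get_obs(): the state, without advancing time (a new reading comes with each control period).
- get_image(name): name is "scene" or "top" or "wrist"; returns the picture (420x560x3 uint8, red, green, blue); there is no depth.
- camera_params(name): a dict with "K" (3x3 intrinsics, pixels), "k1" (the pictures are not rectified: a ray, as slopes to the right and down, at radius r is drawn at 1 + k1 r^2 times it, then the intrinsics apply), "rvec" (rotation vector, rad) and "tvec" (3), from world to camera coordinates, as OpenCV has them; the wrist camera has in their place "T_tool_cam" (4x4, takes a point from camera to tool coordinates, whose origin is the TCP and whose axes are the tool frame's). Camera axes: x right, y down, z forward; pixel columns grow to the right and rows downward; lengths in mm; the calibration is good to about 2 mm. A picture is of the moment at which its call begins: read the wrist's pose just before it. camera_params takes no time and is no camera call.
- close_job(): hands the job in, once; it reports no verdict.
The state is a dict: "t": time; "qpos": joint angles; "qvel": joint speeds; "joint_torque": joint torques, N m; "ee_pos": TCP position; "orientation": TCP orientation; "ft_force": force on the tool from outside, world axes, zero at the start; "moment": the same for the moment, N m; "width": finger opening in mm.
Only numpy, scipy, OpenCV 4.12 (cv2) and the standard library are available. Lean on these libraries where they do the work, as an engineer would, in place of code of your own. Each camera call takes 0.05 s, during which the arm holds its last target.

### The job

Take the fork puller from its stand, slide its fork gently under the skirt of the big knob cap on the dryer's control panel, and pull the cap straight up until it pops off its stem. Carry the cap level on the fork and set it down right way up in the white tray, then leave the puller standing upright on its fork on the worktop. Work the cap only with the puller, do not touch it with the fingers, do not press hard on the panel, and leave the other things alone.

Things in the scene. Friction and masses are not known exactly. Their poses are not given: they have to be found in the camera images.
- puller: Fork puller, a C-shaped steel tool, 0.22 kg, hanging with its arm on the stand's post, the post in the fork's slot: lift it straight up. Origin: centre of its upright black grip, 22 x 22 x 46 mm, z up, x where the fork points. 22 mm below the grip is the steel arm, from x = -43 to +20 mm. The fork lies flat under the grip (see puller_clamp). Put down, it stands by itself on its fork.
- puller_clamp (a point): Clamp sleeve of the puller's spine, 33.5 mm behind and 48 mm below the grip's centre. The spine (front face at x = -29 mm from the grip) is clamped at an unknown height, firm in use: the fork's underside is 117 to 141 mm below the grip's centre, not measured, so feel for it. Tines 8 wide, 4 thick, slot 30 wide, from x = -13.5 (closed end) to tips at +31 mm; rear end -37.5 mm.
- stand: Wooden tool stand, fixed: foot plate 110 x 80 x 8 mm with a post 24 x 22 mm, 110 mm high in all; the puller hangs on it with the same yaw. Origin: centre of the underside, z up.
- panel: Dryer control panel lying face up, fixed: 170 (x) x 190 (y) mm. Its flat grey face, 45 mm above the origin (centre of the underside), over x -77..77, y -87..87 mm, sits on rubber mounts and gives about 1 mm per 8 N pressed. A small fixed white knob (28 mm wide, 13 high) at x = 20, y = -55 mm and two white keys (3 mm high) at x = -45, y = -68 and -42 mm stay on it.
- stem_foot (a point): Foot of the big cap's stem (9 mm thick, 24 mm high) on the panel's face, at panel x = +20, y = +30 mm, z = 45 mm. From here towards the panel's -x edge the face is bare for 90 mm. Sprung balls in the stem hold the cap: it lets go after 2 to 4 mm of lift at roughly 8 to 20 N, and is clear of the stem after 25 mm.
- cap_centre (a point): Centre, 15 mm above its underside, of the big white knob cap: skirt 51 mm wide, 30 mm high in all, 0.03 to 0.06 kg, z up. A hub 24 mm wide reaches 8 mm down under the skirt and stands on the panel's face, so an 8 mm gap runs all round under the skirt: the tines fit in it either side of the hub. Set down on a flat surface it stands on its hub with the same gap.
- parts_tray: White open tray, fixed: 226 (x) x 178 (y) mm, rim 24 mm high, flat floor 214 x 166 mm, 5 mm above the origin (centre of the underside). The cap goes anywhere on its floor.
- dial_timer: White kitchen timer 68 x 68 x 49 mm, bystander; origin centre of the underside.
- sewing_tape: Round tape measure 52 x 56 x 18 mm, bystander; origin centre of the underside.
- spool_3: Thread spool 33 x 33 x 46 mm, bystander; origin centre of the underside.

How it is judged (in metres and radians):
On the way:
1. the cap has been pulled off and hangs on the puller, clear above the panel and level (z of cap_centre in the frame of panel above 0.085 m and contact force between puller and cap above 0.1 N and angle between cap_centre's own z axis and vertical below 0.3 rad), for 0.2 s.
At the end, for the whole second after the job is handed in: The cap stands upright (0.12 rad) and still on the tray floor, its centre within 95 (x) and 70 mm (y) of the tray's centre and under 24 mm above its underside; the puller stands upright (0.12 rad) and still on the worktop, its origin below 150 mm, touching no cap, tray, panel or stand (x of cap_centre in the frame of parts_tray between -0.095 and 0.095 m and y of cap_centre in the frame of parts_tray between -0.07 and 0.07 m and z of cap_centre in the frame of parts_tray below 0.024 m and angle between each of cap_centre, puller's own z axis and vertical below 0.12 rad and linear speed of each of cap, puller below 0.01 m/s and contact force between puller and cap below 0.05 N and height (world z) of puller below 0.15 m and contact force between puller and parts_tray below 0.05 N and contact force between puller and panel below 0.05 N and contact force between puller and stand below 0.05 N).
It fails at once if the cap is touched by the fingers (contact force between the fingers and cap above 0.5 N).
It fails at once if the puller presses the panel with more than 15 N (contact force between puller and panel above 15 N).
It fails at once if the puller loads the cap with more than 25 N (contact force between puller and cap above 25 N).
It fails at once if the cap is tipped by more than 0.5 rad (angle between cap_centre's own z axis and vertical above 0.5 rad).
It fails at once if the timer, tape measure or spool is moved by more than 15 mm (distance of any of dial_timer, sewing_tape, spool_3 from where it was at the start of the episode above 0.015 m).
It also fails if it takes over 72 s, if anything falls off the work surface, if the arm or the gripper's body presses on something with over 40 N, if the wrist force passes 120 N, or if a joint passes its speed limit or range.

## Working session

There is one attempt and no reset: what is moved stays moved. The work goes in short steps, Python scripts to look and compute and a tool call to move; the robot and the scene stay as the last step left them, time stands still between calls to the robot, and variables do not carry over. Pictures are saved under pics/ and viewed, and the job is handed in when it is done.

Besides the shell and the picture viewer there is one more tool, called after "Emit:" by a JSON object that holds its "name" and its "arguments", one argument or row to a line. arm_command: Moves the arm, as the interface text tells. Its arguments: {"type":"object","properties":{"increments":{"type":"array","items":{"type":"array"}},"gripper":{"type":"number"}},"required":["increments"]}

```bash
mkdir -p pics; ls; python3 - <<'E'
from workcell import *
import cv2
o=get_obs();print(o)
for n in ["scene","top","wrist"]:
    im=get_image(n);cv2.imwrite(f"pics/{n}0.png",im[:,:,::-1])
    print(n,camera_params(n))
E
```

```text
pics
{'t': 0.0, 'qpos': array([-1.36800231e+00,  4.23866655e-01,  1.63071558e+00, -4.45623204e-06,
        1.08859184e+00, -1.89782587e-02]), 'qvel': array([-0.00040908, -0.0019341 , -0.00069428, -0.00058928, -0.00111068,
        0.00067033]), 'joint_torque': array([ 6.71800481e-04, -5.44618034e+01, -2.73665482e+01,  6.45111920e-02,
        2.27242231e-02, -8.48774926e-05]), 'ee_pos': array([ 137.39561867, -609.12164155,  221.87553388]), 'orientation': array([-2.45283534e+00,  1.96134343e+00,  1.91366938e-03]), 'ft_force': array([-0.83842935,  0.34973801,  0.24153176]), 'moment': array([-0.01218106, -0.03298916,  0.03352056]), 'width': 87.86227442350943}
scene {'K': array([[491.09184897,   0.        , 279.67456169],
       [  0.        , 491.09184897, 208.22705521],
       [  0.        ,   0.        ,   1.        ]]), 'k1': -0.03200757831007625, 'rvec': array([ 1.20005568, -2.49252385,  0.80146764]), 'tvec': array([ 332.87325838,  453.34197526, 1025.66865319])}
top {'K': array([[435.92356569,   0.        , 279.82067292],
       [  0.        , 435.92356569, 212.6191528 ],
       [  0.        ,   0.        ,   1.        ]]), 'k1': -0.12196893749010192, 'rvec': array([ 2.15430388, -2.1658198 ,  0.22948589]), 'tvec': array([  -4.2847175 ,  577.08974364, 1230.80561272])}
wrist {'K': array([[360.6628633 ,   0.        , 277.72393336],
       [  0.        , 360.6628633 , 205.54214474],
       [  0.        ,   0.        ,   1.        ]]), 'k1': -0.07380971756650845, 'T_tool_cam': array([[ 9.99999526e-01, -6.01523346e-04,  7.65115564e-04,
        -2.09404212e-02],
       [ 3.52361119e-04,  9.56568352e-01,  2.91507915e-01,
        -7.98482871e+01],
       [-9.07234150e-04, -2.91507507e-01,  9.56568111e-01,
        -1.60977981e+02],
       [ 0.00000000e+00,  0.00000000e+00,  0.00000000e+00,
         1.00000000e+00]])}
```

View pics/scene0.png

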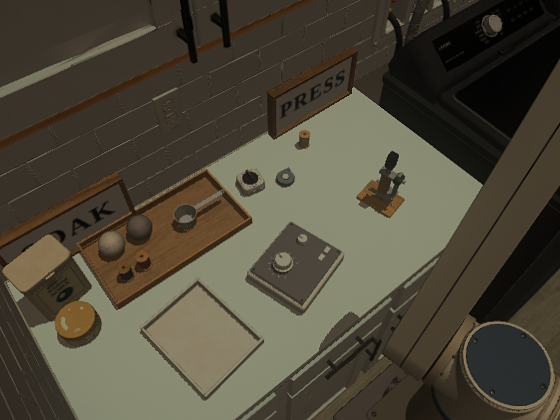

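View pics/top0.png

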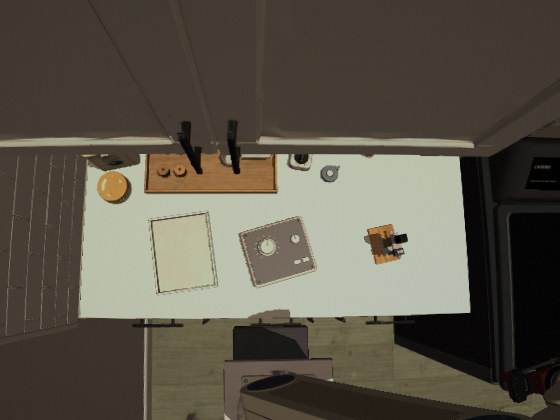

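View pics/wrist0.png

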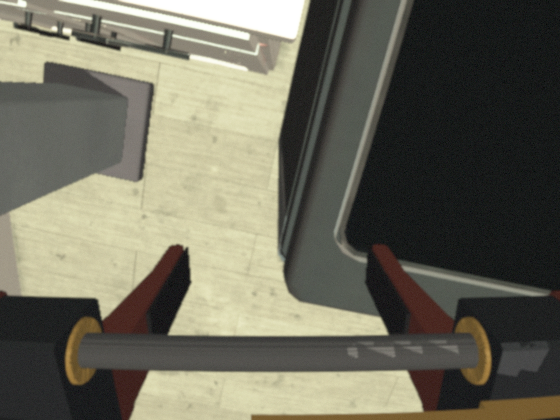

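```bash
cat > h.py <<'E'
from workcell import *
import cv2, numpy as np
from scipy.spatial.transform import Rotation as R
def cam(n,obs=None):
    p=camera_params(n);K=p['K'];k1=p['k1']
    if n=='wrist':
        T=p['T_tool_cam'];Rt=R.from_rotvec(obs['orientation']).as_matrix()
        Rc=Rt@T[:3,:3];c=np.array(obs['ee_pos'])+Rt@T[:3,3]
        return K,k1,Rc,c
    M=R.from_rotvec(p['rvec']).as_matrix()
    return K,k1,M.T,-M.T@p['tvec']
def ray(C,u,v):
    K,k1,Rc,c=C
    d=cv2.undistortPoints(np.array([[[u,v]]],float),K,np.array([k1,0,0,0.]))[0,0]
    r=Rc@np.array([d[0],d[1],1]);return c,r/np.linalg.norm(r)
def onz(C,u,v,z):
    c,r=ray(C,u,v);return c+r*(z-c[2])/r[2]
def proj(C,P):
    K,k1,Rc,c=C
    q=Rc.T@(np.array(P,float)-c);x=q[:2]/q[2];x=x*(1+k1*x@x)
    return (K[:2,:2]@x+K[:2,2]).round(1)
def tri(*cr):
    A=np.zeros((3,3));b=np.zeros(3)
    for c,r in cr:
        P=np.eye(3)-np.outer(r,r);A+=P;b+=P@c
    return np.linalg.solve(A,b)
def save(im,name,box=None,s=1):
    if box: x0,y0,x1,y1=box;im=im[y0:y1,x0:x1]
    im=cv2.resize(im,None,fx=s,fy=s,interpolation=cv2.INTER_CUBIC);cv2.imwrite(name,im[:,:,::-1])
E
python3 - <<'E'
from h import *
s=cv2.imread('pics/scene0.png')[:,:,::-1];t=cv2.imread('pics/top0.png')[:,:,::-1]
a=cv2.resize(s[140:225,340:420],None,fx=5,fy=5,interpolation=cv2.INTER_CUBIC)
b=cv2.resize(t[210:280,350:420],None,fx=6,fy=6,interpolation=cv2.INTER_CUBIC)
b=cv2.resize(b,(400,425)); 
save(np.hstack([a,b]),'pics/stand.png')
a=cv2.resize(s[210:320,235:355],None,fx=3.3,fy=3.3,interpolation=cv2.INTER_CUBIC)
b=cv2.resize(t[205:300,225:330],None,fx=3.8,fy=3.8,interpolation=cv2.INTER_CUBIC)[:363]
save(np.hstack([a[:361],b[:361]]),'pics/panel.png')
C=cam('top');print(C[3],cam('scene')[3])
for p in [(385,245),(267,247),(183,253),(330,173),(300,160),(80,317),(470,312),(95,155),(460,155)]:print(p,onz(C,*p,0).round())
E
```

```text
[ 372.10223374   57.58797525 1306.19942584] [  33.46767951  405.48636654 1096.71348118]
(385, 245) [ 484. -332.    0.]
(267, 247) [480.  30.   0.]
(183, 253) [463. 281.   0.]
(330, 173) [ 709. -167.   -0.]
(300, 160) [751. -74.   0.]
(80, 317) [272. 585.   0.]
(470, 312) [ 273. -595.    0.]
(95, 155) [767. 566.   0.]
(460, 155) [ 774. -599.    0.]
```

View pics/stand.png

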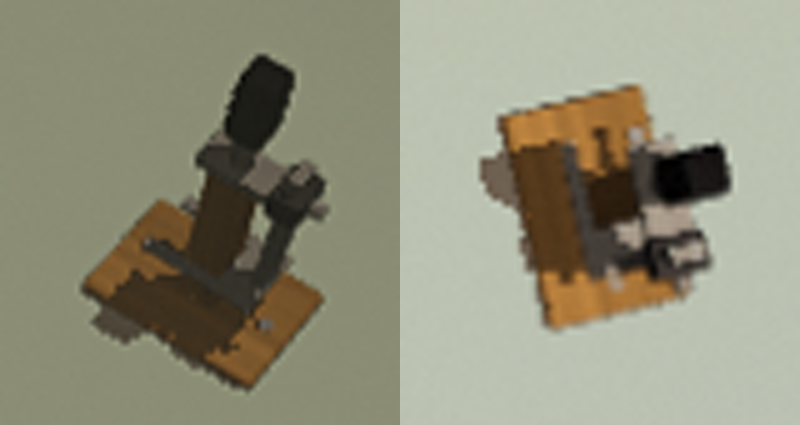

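View pics/panel.png

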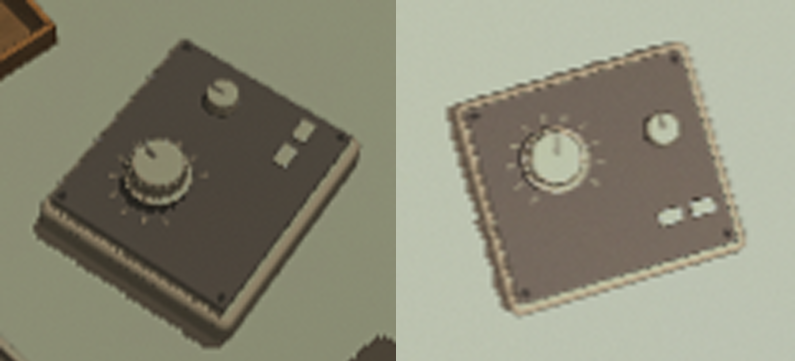

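```bash
cat > m.py <<'E'
from h import *
def cm(n,b,z):
    C=cam(n);t=cv2.cvtColor(cv2.imread(f'pics/{n}0.png'),cv2.COLOR_BGR2HSV)
    return C,t
for n in ['top','scene']:
    C=cam(n);img=cv2.imread(f'pics/{n}0.png');hsv=cv2.cvtColor(img,cv2.COLOR_BGR2HSV)
    if n=='top': bs=(360,215,415,275);bp=(235,212,320,290);bt=(145,205,222,298)
    else: bs=(350,170,412,222);bp=(245,218,350,312);bt=(135,275,270,400)
    for nm,b,z in [('stand',bs,8),('panel',bp,45),('tray',bt,24)]:
        x0,y0,x1,y1=b;c=hsv[y0:y1,x0:x1].astype(int);H,S,V=c[...,0],c[...,1],c[...,2]
        bgr=img[y0:y1,x0:x1].astype(int)
        if nm=='stand': m=(S>110)&(H<25)
        elif nm=='panel': m=(V<130)&(S<90) 
        else: m=(bgr[...,2]-bgr[...,1]>4)
        m=m.astype(np.uint8);m=cv2.morphologyEx(m,cv2.MORPH_OPEN,np.ones((2,2)))
        cs,_=cv2.findContours(m,cv2.RETR_EXTERNAL,cv2.CHAIN_APPROX_NONE)
        k=max(cs,key=cv2.contourArea) if nm!='stand' else np.vstack([q for q in cs if len(q)>3])
        P=np.array([onz(C,u+x0,v+y0,z)[:2] for u,v in k[:,0]],np.float32)
        print(n,nm,cv2.minAreaRect(P))
        dbg=img[y0:y1,x0:x1].copy();cv2.drawContours(dbg,cs,-1,(0,0,255),1)
        cv2.imwrite(f'pics/m_{n}_{nm}.png',cv2.resize(dbg,(260,280)))
cv2.imwrite('pics/mm.png',np.vstack([np.hstack([cv2.imread(f'pics/m_{n}_{k}.png') for k in ['stand','panel','tray']]) for n in ['top','scene']]))
E
python3 m.py
```

```text
top stand ((484.8793640136719, -327.30474853515625), (108.1108627319336, 78.25684356689453), 11.749053001403809)
top panel ((462.62371826171875, -4.244667053222656), (155.2423553466797, 175.98321533203125), 16.341796875)
top tray ((540.8697509765625, 337.776123046875), (53.728065490722656, 30.4288272857666), 33.27478790283203)
scene stand ((490.440185546875, -339.03851318359375), (108.66158294677734, 111.92120361328125), 11.101798057556152)
scene panel ((455.83892822265625, 11.367073059082031), (172.73658752441406, 206.94432067871094), 15.922616958618164)
scene tray ((462.07318115234375, 284.40338134765625), (230.54144287109375, 185.0194549560547), 8.09218978881836)
```

View pics/mm.png

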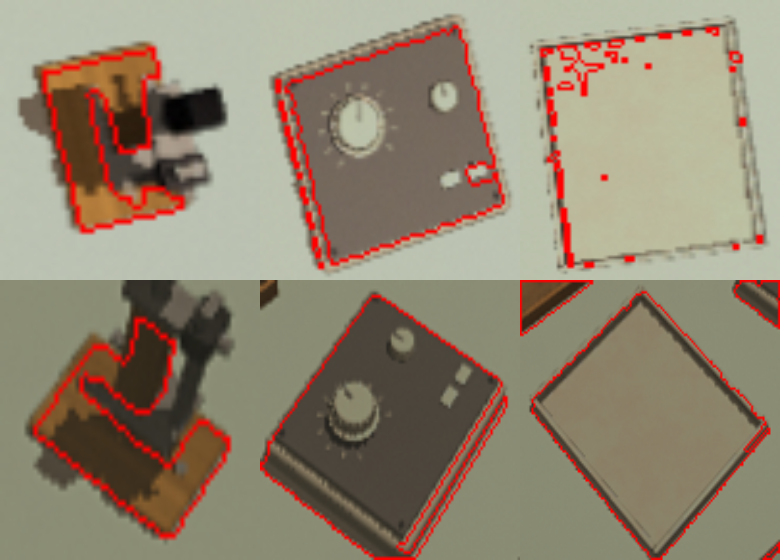

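```bash
cat >> h.py <<'E'
def plan(tgt,yaw=None,obs=None):
    """tgt world mm TCP; yaw = puller yaw deg (tool x = -puller y). prints tool-frame shift cm and turn deg"""
    o=obs or get_obs();M=R.from_rotvec(o['orientation']).as_matrix()
    d=M.T@(np.array(tgt)-o['ee_pos'])/10
    tx=M[:,0];cur=np.degrees(np.arctan2(tx[1],tx[0]))+90
    print('t',round(o['t'],2),'pos',o['ee_pos'].round(1),'yaw',round(cur,2),'tilt',np.degrees(np.arccos(-M[2,2])).round(2),'F',o['ft_force'].round(2),'w',round(o['width'],1))
    print('shift cm',d.round(2),'turn(about tool z) deg',None if yaw is None else round(-(yaw-cur),2))
E
python3 -c "
from h import *
plan([485,-335,320],11.7)
plan([137,-609,320],11.7)"
```

```text
t 0.15 pos [ 137.4 -609.2  222.1] yaw 12.71 tilt 0.07 F [-0.6  -0.12  0.12] w 87.5
shift cm [-19.12 -39.94  -9.77] turn(about tool z) deg 1.01
t 0.15 pos [ 137.4 -609.2  222.1] yaw 12.71 tilt 0.07 F [-0.6  -0.12  0.12] w 87.5
shift cm [-0.04  0.04 -9.79] turn(about tool z) deg 1.01
```

Emit:
{"name": "arm_command", "arguments": {
  "increments": [
    [[0,0,-3],0],
    [[0,0,-3.5],0],
    [[0,0,-3.5],1],
    [[-1.7,-3.6,0],0],
    [[-1.7,-3.6,0],0],
    [[-1.7,-3.6,0],0],
    [[-1.7,-3.6,0],0],
    [[-1.7,-3.6,0],0],
    [[-1.7,-3.6,0],0],
    [[-1.7,-3.6,0],0],
    [[-1.7,-3.6,0],0],
    [[-1.7,-3.6,0],0],
    [[-1.7,-3.6,0],0],
    [[-1.7,-3.6,0],0],
    [[0,0,0],0],
    [[0,0,0],0]
  ]
}}

```text
t: 1.75
ee_pos: [499.1, -334.6, 322.6]
orientation: [-2.43, 1.985, 0.011]
ft_force: [0.6, -0.8, 0.1]
width: 88.1
```

```bash
python3 - <<'E'
from h import *
import pickle
plan([485,-335,320],11.7)
o=get_obs();im=get_image('wrist');save(im,'pics/w1.png');pickle.dump(o,open('w1.pkl','wb'))
E
```

```text
t 1.75 pos [ 499.1 -334.6  322.6] yaw 11.5 tilt 0.46 F [ 0.63 -0.84  0.13] w 88.1
shift cm [-0.24  1.39  0.26] turn(about tool z) deg -0.2
```

View pics/w1.png

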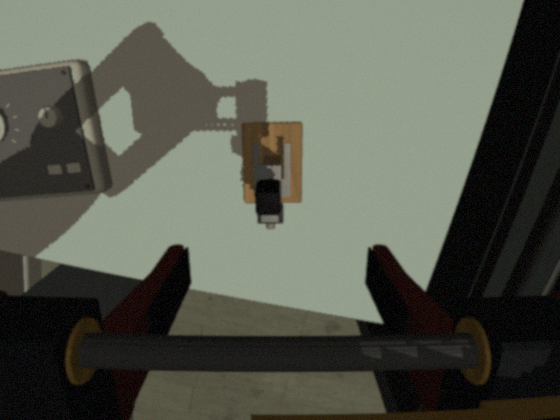

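```bash
python3 - <<'E'
from h import *
import pickle
o=pickle.load(open('w1.pkl','rb'));im=cv2.imread('pics/w1.png')[:,:,::-1]
save(im,'pics/w1z.png',(225,110,325,240),4.5)
C=cam('wrist',o)
# black masks in each view
res=[]
for n,b,Cc in [('top0',(388,228,412,252),cam('top')),('scene0',(380,148,402,178),cam('scene')),('w1',(250,165,290,215),C)]:
    I=cv2.imread(f'pics/{n}.png');x0,y0,x1,y1=b;V=I[y0:y1,x0:x1].max(2)
    m=(V<48).astype(np.uint8)
    k,l,st,ce=cv2.connectedComponentsWithStats(m);i=1+st[1:,4].argmax();print(n,st[i],ce[i]+[x0,y0])
    res.append(ray(Cc,*(ce[i]+[x0,y0])))
print(tri(*res),tri(*res[:2]),tri(res[1],res[2]),tri(res[0],res[2]))
# stand plate in wrist
H=cv2.cvtColor(im[110:240,225:325],cv2.COLOR_RGB2HSV);m=((H[...,1]>100)&(H[...,0]<25)).astype(np.uint8)
p=cv2.findNonZero(m)[:,0]+[225,110]
print(cv2.minAreaRect(np.array([onz(C,*q,8)[:2] for q in p],np.float32)))
E
```

```text
top0 [ 6  6 13 10 97] [400.07216495 238.30927835]
scene0 [  5   3  14  23 183] [390.84699454 161.25136612]
w1 [  5  13  27  37 860] [267.65232558 196.41395349]
[ 488.8437272  -325.19343552  163.45708335] [ 488.66986198 -323.61468556  165.19541227] [ 489.59741023 -325.03395883  163.62945574] [ 487.59838869 -326.33710711  161.32524766]
((483.0526123046875, -327.48651123046875), (121.1334457397461, 77.12554168701172), 11.599482536315918)
```

View pics/w1z.png

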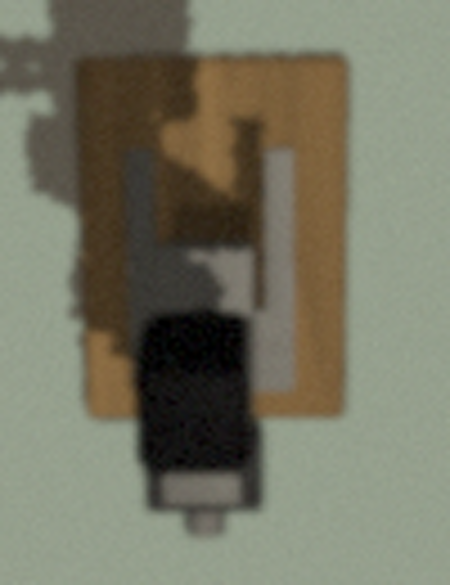

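```bash
python3 - <<'E'
from h import *
import pickle
o=pickle.load(open('w1.pkl','rb'));C=cam('wrist',o);print(C[3])
y=np.radians(11.6);ex=np.array([np.cos(y),np.sin(y),0]);ey=np.array([-np.sin(y),np.cos(y),0])
for c in [(488,-325,163),(488,-326,150),(485,-326,140)]:
    c=np.array(c,float);print(c)
    for n,Cc in [('top',cam('top')),('scene',cam('scene')),('w',C)]:
        q=np.array([proj(Cc,c+a*11*ex+b*11*ey+[0,0,23*s]) for a in(-1,1) for b in (-1,1) for s in (-1,1)])
        print(n,q.min(0),q.max(0), 'armfront',proj(Cc,c+20*ex+[0,0,-23]),'tip',proj(Cc,c+31*ex+23*ey+[0,0,-125]),proj(Cc,c+31*ex-23*ey+[0,0,-125]))
E
```

```text
[ 577.81828715 -319.92277372  483.44946232]
[ 488. -325.  163.]
top [392.4 232.3] [407.5 243.7] armfront [395.4 231.9] tip [376.7 233.9] [391.2 230.8]
scene [384.3 151. ] [399.9 172.4] armfront [383.7 163.8] tip [369.1 191.3] [378.4 181.2]
w [252.1 178.9] [278.3 215.4] armfront [266.8 169.8] tip [251.1 144.7] [288.4 144.6]
[ 488. -326.  150.]
top [391.4 232.9] [406.2 244.2] armfront [394.3 232.5] tip [375.8 234.4] [390.2 231.3]
scene [383.7 154.3] [399.2 175.4] armfront [383.1 167. ] tip [368.7 194. ] [377.8 183.9]
w [254.3 176.2] [279.3 211. ] armfront [268.3 167.5] tip [252.6 143.5] [289.  143.5]
[ 485. -326.  140.]
top [390.4 234.4] [405.  245.5] armfront [393.3 233.9] tip [375.  235.8] [389.3 232.7]
scene [383.9 157.6] [399.2 178.6] armfront [383.2 170.1] tip [368.9 196.9] [378.  186.8]
w [254.5 176.9] [278.7 210.7] armfront [268.  168.4] tip [252.8 144.8] [288.3 144.8]
```

```bash
python3 - <<'E'
from h import *
plan([488,-327,146],11.6)
E
```

```text
t 1.8 pos [ 498.9 -334.8  322.6] yaw 11.45 tilt 0.47 F [ 0.4  -0.43 -0.81] w 87.6
shift cm [-0.84  0.9  17.66] turn(about tool z) deg -0.15
```

Emit:
{"name": "arm_command", "arguments": {
  "increments": [
    [[-0.8,0.9,0],0],
    [[0,0,3],0],
    [[0,0,4],0],
    [[0,0,3],0],
    [[0,0,0],0],
    [[0,0,0],0]
  ]
}}

```text
t: 2.4
ee_pos: [480.2, -331.7, 222.7]
orientation: [-2.42, 1.997, 0.007]
ft_force: [0.2, -0.5, 0.4]
width: 87.7
```

```bash
python3 - <<'E'
from h import *
plan([488,-327,146],11.6)
o=get_obs();im=get_image('wrist');save(im,'pics/w2.png')
C=cam('wrist',o)
y=np.radians(11.6);ex=np.array([np.cos(y),np.sin(y),0]);ey=np.array([-np.sin(y),np.cos(y),0])
for z in (150,156,163):
    c=np.array((488,-327,z),float)
    print([proj(C,c+a*11*ex+b*11*ey+[0,0,23]) for a in(-1,1) for b in (-1,1) ])
E
```

```text
t 2.4 pos [ 480.2 -331.7  222.7] yaw 10.94 tilt 0.33 F [ 0.18 -0.46  0.44] w 87.7
shift cm [-0.27 -0.86  7.67] turn(about tool z) deg -0.66
[array([290.7, 233. ]), array([255.6, 233.3]), array([290.7, 199.2]), array([254.5, 199.5])]
[array([291. , 236.6]), array([255. , 236.9]), array([291., 202.]), array([253.8, 202.3])]
[array([291.4, 241. ]), array([254.2, 241.3]), array([291.4, 205.4]), array([253. , 205.8])]
```

View pics/w2.png

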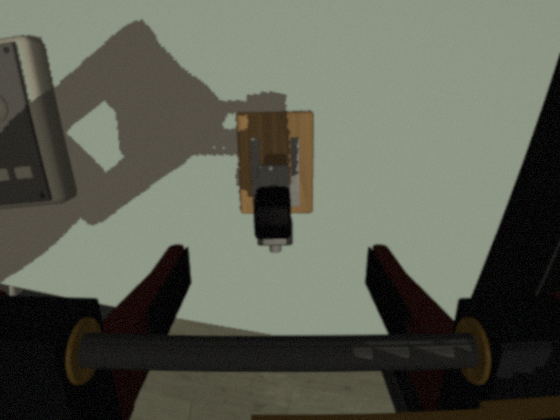

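Emit:
{"name": "arm_command", "arguments": {
  "increments": [
    [[-0.3,-0.9,1],-0.6],
    [[0,0,2.0],0],
    [[0,0,2.0],0],
    [[0,0,1.5],0],
    [[0,0,1],0],
    [[0,0,0],0],
    [[0,0,0],0]
  ]
}}

```text
t: 3.15
ee_pos: [495.8, -329.4, 153.3]
orientation: [-2.431, 1.981, -0.02]
ft_force: [0.5, -0.5, 0.5]
width: 88.0
```

```bash
python3 - <<'E'
from h import *
plan([488,-327,146],11.6)
im=get_image('wrist');save(im,'pics/w3.png')
s=get_image('scene');save(s,'pics/s3.png',(330,60,470,225),3.5)
E
```

```text
t 3.15 pos [ 495.8 -329.4  153.3] yaw 11.65 tilt 0.77 F [ 0.47 -0.55  0.51] w 88.0
shift cm [-0.39  0.72  0.72] turn(about tool z) deg 0.05
```

View pics/w3.png

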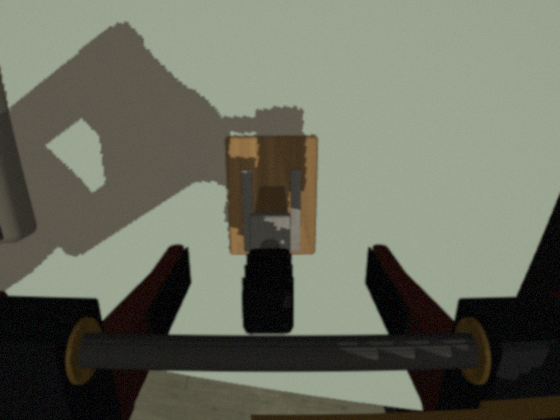

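View pics/s3.png

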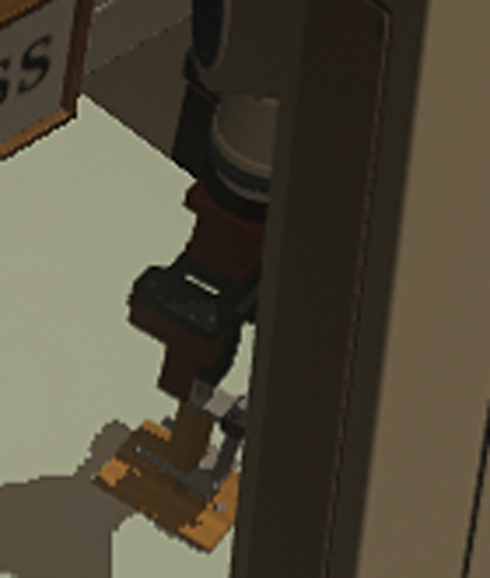

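Emit:
{"name": "arm_command", "arguments": {
  "increments": [
    [[-0.4,0.7,0],0],
    [[0,0,0.5],0],
    [[0,0,0],0]
  ]
}}

```text
t: 3.55
ee_pos: [488.0, -327.3, 149.8]
orientation: [-2.431, 1.981, -0.024]
ft_force: [0.7, -1.0, -0.9]
width: 87.8
```

```bash
python3 - <<'E'
from h import *
plan([488,-327,146],11.6)
E
```

```text
t 3.55 pos [ 488.  -327.3  149.8] yaw 11.64 tilt 0.95 F [ 0.71 -1.03 -0.88] w 87.8
shift cm [-0.03  0.    0.38] turn(about tool z) deg 0.04
```

Emit:
{"name": "arm_command", "arguments": {
  "increments": [
    [[0,0,0.3],0],
    [[0,0,0],0],
    [[0,0,0],0],
    [[0,0,0],0],
    [[0,0,0],0],
    [[0,0,0],0],
    [[0,0,0],0],
    [[0,0,0],0],
    [[0,0,0],0]
  ],
  "gripper": 0
}}

```text
t: 4.45
ee_pos: [488.3, -327.5, 146.8]
orientation: [-2.431, 1.981, -0.025]
ft_force: [0.9, -0.0, -0.2]
width: 21.6
```

```bash
python3 - <<'E'
from h import *
plan([488,-327,146],11.6)
E
```

```text
t 4.45 pos [ 488.3 -327.5  146.8] yaw 11.63 tilt 0.97 F [ 0.9  -0.03 -0.15] w 21.6
shift cm [-0.05  0.02  0.08] turn(about tool z) deg 0.03
```

Emit:
{"name": "arm_command", "arguments": {
  "increments": [
    [[0,0,-1],0],
    [[0,0,-1.5],0],
    [[0,0,-1.5],0],
    [[0,0,0],0]
  ]
}}

```text
t: 4.85
ee_pos: [486.8, -326.6, 188.2]
orientation: [-2.431, 1.982, -0.021]
ft_force: [-0.1, -0.3, -2.5]
width: 21.8
```

```bash
python3 - <<'E'
from h import *
plan([488,-327,290],11.6)
E
```

```text
t 4.85 pos [ 486.8 -326.6  188.2] yaw 11.63 tilt 0.81 F [-0.06 -0.25 -2.5 ] w 21.8
shift cm [  0.13  -0.24 -10.18] turn(about tool z) deg 0.03
```

Emit:
{"name": "arm_command", "arguments": {
  "increments": [
    [[0.1,-0.2,-1.5],0],
    [[0,0,-2],0],
    [[0,0,-2],0],
    [[0,0,-2],0],
    [[0,0,-1.5],0],
    [[0,0,-1],0],
    [[0,0,0],0]
  ]
}}

```text
t: 5.55
ee_pos: [485.6, -325.4, 288.8]
orientation: [-2.431, 1.982, -0.011]
ft_force: [-0.6, -0.4, -2.4]
width: 21.6
```

```bash
python3 - <<'E'
from h import *
plan([488,-327,310],11.6)
s=get_image('scene');save(s,'pics/s4.png')
im=get_image('wrist');save(im,'pics/w4.png')
E
```

```text
t 5.55 pos [ 485.6 -325.4  288.8] yaw 11.63 tilt 0.5 F [-0.64 -0.36 -2.36] w 21.6
shift cm [ 0.21 -0.22 -2.12] turn(about tool z) deg 0.03
```

View pics/s4.png

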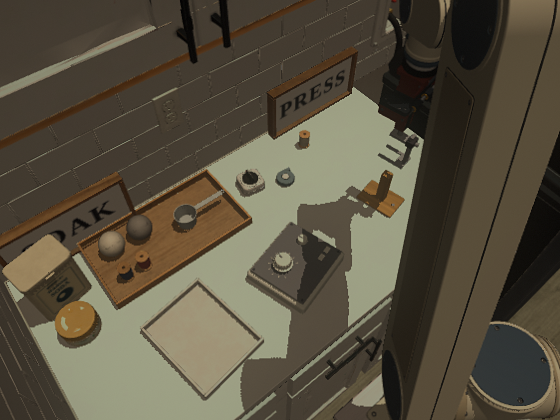

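View pics/w4.png

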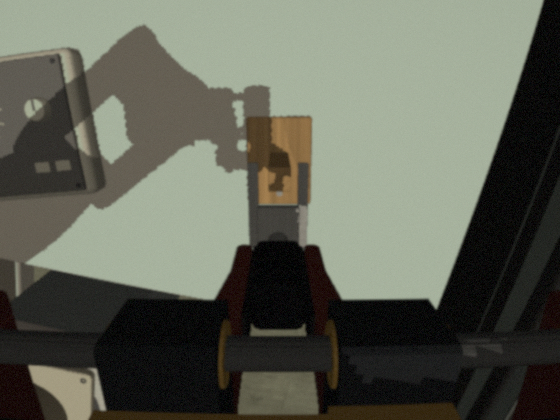

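```bash
python3 - <<'E'
from h import *
plan([470,-190,290],11.6)
o=get_obs();C=cam('wrist',o)
M=R.from_rotvec(o['orientation']).as_matrix()
# tool-frame point prediction: fork tips at underside for grip offset z0
for below in (117,129,141):
  for gx in (0,):
    # tool coords: tool y = -puller x ; tool x=-puller y; tool z=down. grip centre at tool z=-14
    for sx in (-23,-15,15,23):
        P=o['ee_pos']+M@np.array([sx,-31.,-14+below-4]);print(below,sx,proj(C,P),end=' ')
    print('closed end',proj(C,o['ee_pos']+M@np.array([0,13.5,-14+below-4])))
print('gripfront top',[proj(C,o['ee_pos']+M@np.array([s,-11.,-14-23])) for s in(-11,11)],[proj(C,o['ee_pos']+M@np.array([s,11.,-14-23])) for s in(-11,11)])
im=cv2.imread('pics/w4.png')[:,:,::-1];save(im,'pics/w4z.png',(220,100,340,260),4)
E
```

```text
t 5.65 pos [ 484.9 -324.9  287.2] yaw 11.63 tilt 0.38 F [-0.17  0.24 -2.13] w 21.8
shift cm [-13.51  -1.26  -0.28] turn(about tool z) deg 0.03
117 -23 [245.9 165.8] 117 -15 [256.9 165.7] 117 15 [298.  165.7] 117 23 [308.9 165.7] closed end [277.5 223.2]
129 -23 [247.3 162.8] 129 -15 [257.8 162.8] 129 15 [297.1 162.8] 129 23 [307.6 162.8] closed end [277.5 218.1]
141 -23 [248.5 160.1] 141 -15 [258.5 160.1] 141 15 [296.3 160.1] 141 23 [306.4 160.1] closed end [277.5 213.4]
gripfront top [array([249. , 282.5]), array([306. , 282.5])] [array([250.5, 330.5]), array([304.6, 330.5])]
```

View pics/w4z.png

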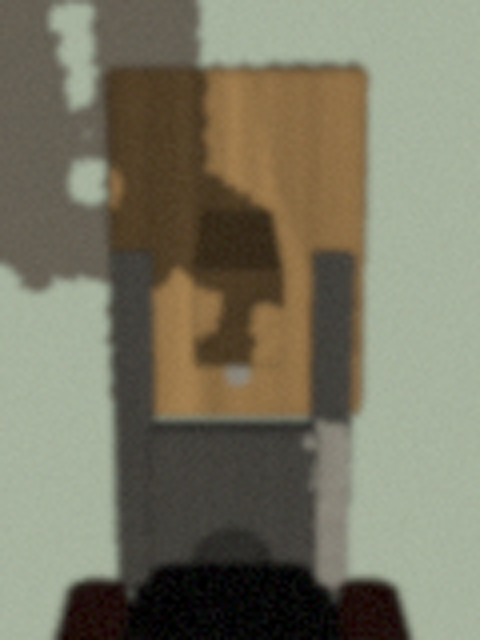

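Emit:
{"name": "arm_command", "arguments": {
  "increments": [
    [[-2.5,-0.2,0],0],
    [[-3.5,-0.3,0],0],
    [[-3.5,-0.3,0],0],
    [[-2.5,-0.3,0],0],
    [[-1.5,-0.2,0],0],
    [[0,0,2],0],
    [[0,0,3],0],
    [[0,0,3],0],
    [[0,0,3],0],
    [[0,0,2],0],
    [[0,0,0],0]
  ]
}}

```text
t: 6.75
ee_pos: [466.9, -184.2, 144.4]
orientation: [-2.433, 1.984, 0.007]
ft_force: [0.2, 0.5, -1.7]
width: 21.7
```

```bash
python3 - <<'E'
from h import *
plan([470,-190,130],11.6)
E
```

```text
t 6.75 pos [ 466.9 -184.2  144.4] yaw 11.6 tilt 0.28 F [ 0.22  0.51 -1.7 ] w 21.7
shift cm [ 0.64 -0.19  1.44] turn(about tool z) deg 0.0
```

Emit:
{"name": "arm_command", "arguments": {
  "increments": [
    [[0,0,0.8],0],
    [[0,0,0.5],0],
    [[0,0,0],0]
  ]
}}

```text
t: 7.05
ee_pos: [467.9, -184.8, 131.4]
orientation: [-2.433, 1.985, 0.005]
ft_force: [1.1, 1.0, -2.8]
width: 22.3
```

Emit:
{"name": "arm_command", "arguments": {
  "increments": [
    [[0,0,0.2],0],
    [[0,0,0.2],0],
    [[0,0,0],0]
  ]
}}

```text
t: 7.35
ee_pos: [469.2, -185.5, 128.9]
orientation: [-2.432, 1.984, -0.0]
ft_force: [0.5, 0.4, -2.9]
width: 21.7
```

Emit:
{"name": "arm_command", "arguments": {
  "increments": [
    [[0,0,0.2],0],
    [[0,0,0.2],0],
    [[0,0,0],0]
  ]
}}

```text
t: 7.65
ee_pos: [469.6, -185.6, 125.3]
orientation: [-2.432, 1.984, -0.002]
ft_force: [-0.4, -0.2, -2.5]
width: 21.9
```

Emit:
{"name": "arm_command", "arguments": {
  "increments": [
    [[0,0,0.2],0],
    [[0,0,0.2],0],
    [[0,0,0],0]
  ]
}}

```text
t: 7.95
ee_pos: [469.6, -185.6, 120.9]
orientation: [-2.432, 1.984, -0.002]
ft_force: [-0.5, -0.1, -2.1]
width: 21.8
```

Emit:
{"name": "arm_command", "arguments": {
  "increments": [
    [[0,0,0.2],0],
    [[0,0,0],0]
  ]
}}

```text
t: 8.15
ee_pos: [469.6, -185.6, 118.7]
orientation: [-2.432, 1.984, -0.002]
ft_force: [-1.1, 0.6, -1.1]
width: 21.7
```

Emit:
{"name": "arm_command", "arguments": {
  "increments": [
    [[0,0,0.2],0],
    [[0,0,0],0]
  ]
}}

```text
t: 8.35
ee_pos: [469.6, -185.6, 116.5]
orientation: [-2.432, 1.984, -0.002]
ft_force: [0.1, 1.0, -2.7]
width: 22.0
```

Emit:
{"name": "arm_command", "arguments": {
  "increments": [
    [[0,0,0.2],0],
    [[0,0,0],0]
  ]
}}

```text
t: 8.55
ee_pos: [469.6, -185.6, 114.3]
orientation: [-2.432, 1.984, -0.002]
ft_force: [-1.3, 0.0, -3.0]
width: 21.6
```

Emit:
{"name": "arm_command", "arguments": {
  "increments": [
    [[0,0,0.2],0],
    [[0,0,0],0]
  ]
}}

```text
t: 8.75
ee_pos: [469.6, -185.6, 112.1]
orientation: [-2.432, 1.984, -0.002]
ft_force: [-0.4, 0.2, -2.3]
width: 21.8
```

Emit:
{"name": "arm_command", "arguments": {
  "increments": [
    [[0,0,0.1],0],
    [[0,0,0],0]
  ]
}}

```text
t: 8.95
ee_pos: [469.6, -185.6, 111.0]
orientation: [-2.432, 1.984, -0.002]
ft_force: [-0.8, 0.9, -2.8]
width: 21.7
```

Emit:
{"name": "arm_command", "arguments": {
  "increments": [
    [[0,0,0.1],0],
    [[0,0,0],0]
  ]
}}

```text
t: 9.15
ee_pos: [469.7, -185.6, 110.0]
orientation: [-2.432, 1.984, -0.002]
ft_force: [0.4, 0.5, -2.2]
width: 22.2
```

Emit:
{"name": "arm_command", "arguments": {
  "increments": [
    [[0,0,0.1],0],
    [[0,0,0],0]
  ]
}}

```text
t: 9.35
ee_pos: [469.7, -185.6, 108.9]
orientation: [-2.432, 1.984, -0.002]
ft_force: [-0.3, -0.4, -2.0]
width: 22.3
```

Emit:
{"name": "arm_command", "arguments": {
  "increments": [
    [[0,0,0.1],0],
    [[0,0,0],0]
  ]
}}

```text
t: 9.55
ee_pos: [469.9, -185.7, 108.0]
orientation: [-2.432, 1.984, -0.003]
ft_force: [-0.3, 0.9, -1.6]
width: 21.4
```

Emit:
{"name": "arm_command", "arguments": {
  "increments": [
    [[0,0,0.1],0],
    [[0,0,0],0]
  ]
}}

```text
t: 9.75
ee_pos: [470.5, -185.7, 108.0]
orientation: [-2.431, 1.984, -0.004]
ft_force: [-0.5, 0.8, -2.9]
width: 21.9
```

Emit:
{"name": "arm_command", "arguments": {
  "increments": [
    [[0,0,0.1],0],
    [[0,0,0],0]
  ]
}}

```text
t: 9.95
ee_pos: [471.0, -185.7, 107.8]
orientation: [-2.431, 1.983, -0.005]
ft_force: [0.7, 0.2, -1.8]
width: 22.0
```

Emit:
{"name": "arm_command", "arguments": {
  "increments": [
    [[0,0,0.1],0],
    [[0,0,0],0]
  ]
}}

```text
t: 10.15
ee_pos: [471.6, -185.7, 107.7]
orientation: [-2.43, 1.983, -0.007]
ft_force: [-0.4, -0.6, -1.1]
width: 22.0
```

Emit:
{"name": "arm_command", "arguments": {
  "increments": [
    [[0,0,0.2],0],
    [[0,0,0],0]
  ]
}}

```text
t: 10.35
ee_pos: [473.1, -185.8, 107.7]
orientation: [-2.428, 1.983, -0.011]
ft_force: [0.0, 0.2, -2.4]
width: 22.1
```

Emit:
{"name": "arm_command", "arguments": {
  "increments": [
    [[0,0,0.2],0],
    [[0,0,0],0]
  ]
}}

```text
t: 10.55
ee_pos: [474.3, -186.1, 107.5]
orientation: [-2.427, 1.982, -0.014]
ft_force: [0.2, -0.6, -2.5]
width: 21.5
```

```bash
python3 - <<'E'
from h import *
plan([470,-190,130],11.6)
s=get_image('scene');save(s,'pics/s5.png')
im=get_image('wrist');save(im,'pics/w5.png')
print(get_obs()['ft_force'],get_obs()['moment'])
E
```

```text
t 10.55 pos [ 474.3 -186.1  107.5] yaw 11.52 tilt 0.69 F [ 0.22 -0.59 -2.48] w 21.5
shift cm [ 0.3   0.48 -2.26] turn(about tool z) deg -0.08
[0.0377527  0.66592604 4.4489271 ] [ 0.24821797  0.13272488 -0.03734102]
```

View pics/s5.png

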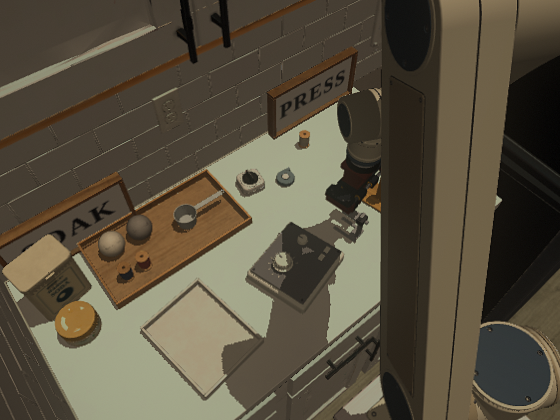

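View pics/w5.png

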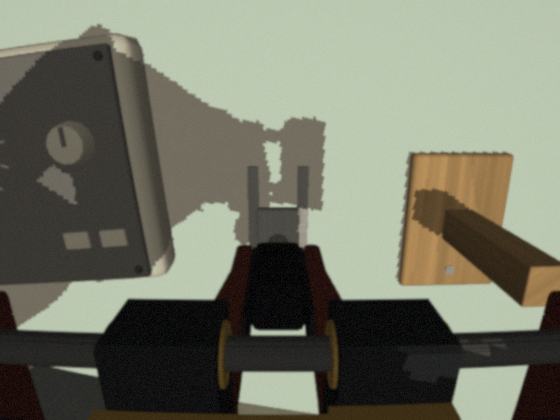

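Emit:
{"name": "arm_command", "arguments": {
  "increments": [
    [[0,0,0],0],
    [[0,0,0],0]
  ]
}}

```text
t: 10.85
ee_pos: [474.4, -186.2, 107.2]
orientation: [-2.427, 1.983, -0.014]
ft_force: [-0.3, 0.8, 5.6]
width: 22.0
```

Emit:
{"name": "arm_command", "arguments": {
  "increments": [
    [[0,0,-0.1],0],
    [[0,0,0],0],
    [[0,0,0],0]
  ]
}}

```text
t: 11.15
ee_pos: [473.8, -186.1, 107.2]
orientation: [-2.427, 1.983, -0.012]
ft_force: [-0.9, 0.6, 4.6]
width: 21.7
```

Emit:
{"name": "arm_command", "arguments": {
  "increments": [
    [[0,0,-0.1],0],
    [[0,0,0],0],
    [[0,0,0],0]
  ]
}}

```text
t: 11.45
ee_pos: [473.2, -185.9, 107.6]
orientation: [-2.428, 1.983, -0.01]
ft_force: [-0.3, 0.4, -2.5]
width: 21.8
```

Emit:
{"name": "arm_command", "arguments": {
  "increments": [
    [[0,0,-0.2],0],
    [[0,0,0],0],
    [[0,0,0],0]
  ]
}}

```text
t: 11.75
ee_pos: [472.9, -185.8, 109.5]
orientation: [-2.428, 1.983, -0.009]
ft_force: [-0.4, 0.7, -2.1]
width: 21.8
```

Emit:
{"name": "arm_command", "arguments": {
  "increments": [
    [[0,0,-0.3],0],
    [[0,0,0],0],
    [[0,0,0],0]
  ]
}}

```text
t: 12.05
ee_pos: [472.9, -185.8, 112.8]
orientation: [-2.428, 1.983, -0.009]
ft_force: [0.6, 0.0, -3.2]
width: 21.7
```

```bash
python3 - <<'E'
from h import *
plan([473,-186,230],16.3)
plan([411,12,230],16.3)
E
```

```text
t 12.05 pos [ 472.9 -185.8  112.8] yaw 11.51 tilt 0.51 F [ 0.61  0.   -3.2 ] w 21.7
shift cm [  0.02  -0.11 -11.72] turn(about tool z) deg -4.79
t 12.05 pos [ 472.9 -185.8  112.8] yaw 11.51 tilt 0.51 F [ 0.61  0.   -3.2 ] w 21.7
shift cm [-20.62   2.02 -11.75] turn(about tool z) deg -4.79
```

Emit:
{"name": "arm_command", "arguments": {
  "increments": [
    [[0,0,-2],0],
    [[0,0,-3.5],0],
    [[0,0,-3.5],0],
    [[0,0,-2.5],-1],
    [[-2,0,0],-2],
    [[-3,0,0],-1.8],
    [[-3.5,0.8,0],0],
    [[-3.5,0.8,0],0],
    [[-3.5,0.8,0],0],
    [[-3,0.6,0],0],
    [[-1.5,0.4,0],0],
    [[0,0,0],0],
    [[0,0,0],0]
  ]
}}

```text
t: 13.35
ee_pos: [381.4, 2.1, 232.5]
orientation: [-2.509, 1.876, -0.014]
ft_force: [-0.5, -0.4, -1.7]
width: 21.8
```

```bash
python3 - <<'E'
from h import *
import pickle
plan([411,12,230],16.3)
o=get_obs();im=get_image('wrist');save(im,'pics/w6.png');pickle.dump(o,open('w6.pkl','wb'))
C=cam('wrist',o)
print('cap top',proj(C,[473.4,30.2,75]),'skirt',proj(C,[473.4,30.2,53]))
E
```

```text
t 13.35 pos [381.4   2.1 232.5] yaw 16.43 tilt 0.7 F [-0.5  -0.4  -1.66] w 21.8
shift cm [-0.11 -3.11  0.28] turn(about tool z) deg 0.13
cap top [275.9  78.8] skirt [275.9  80.2]
```

View pics/w6.png

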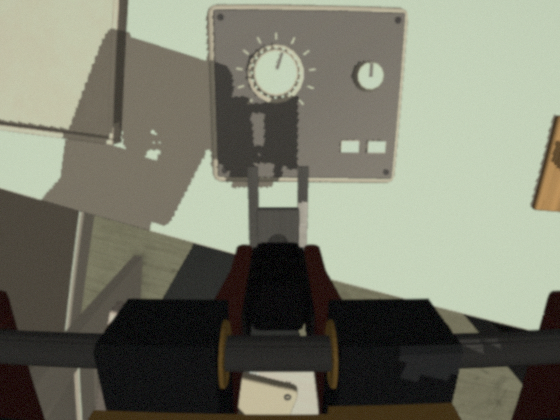

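```bash
python3 - <<'E'
from h import *
import pickle
o=pickle.load(open('w6.pkl','rb'));C=cam('wrist',o)
im=cv2.imread('pics/w6.png');save(im[:,:,::-1],'pics/w6z.png',(200,0,420,200),3)
c=im[35:112,236:318];V=c.max(2);m=(V>150).astype(np.uint8)
k,l,st,ce=cv2.connectedComponentsWithStats(m);i=1+st[1:,4].argmax();print(st[i]+[236,35,0,0,0],ce[i]+[236,35])
cs,_=cv2.findContours((l==i).astype(np.uint8),cv2.RETR_EXTERNAL,cv2.CHAIN_APPROX_NONE)
p=max(cs,key=cv2.contourArea)[:,0]+[236,35]
for z in (53,60,75):
    P=np.array([onz(C,*q,z)[:2] for q in p],np.float32);print(z,cv2.minEnclosingCircle(P))
# panel face: dark
P4=[(210,8),(405,12),(395,179),(217,177)]
print([onz(C,*q,45)[:2].round(1) for q in P4])
# top-camera estimate
t=cv2.imread('pics/top0.png');Ct=cam('top');c=t[232:262,252:284];m=(c.max(2)>165).astype(np.uint8)
k,l,st,ce=cv2.connectedComponentsWithStats(m);i=1+st[1:,4].argmax();print(st[i],ce[i]+[252,232]);
for z in(60,75):print(onz(Ct,*(ce[i]+[252,232]),z))
E
```

```text
[ 249   44   55   58 2218] [276.82777277  72.51307484]
53 ((478.7359619140625, 31.925493240356445), 25.42351531982422)
60 ((478.2706298828125, 31.775039672851562), 24.902223587036133)
75 ((477.27349853515625, 31.452638626098633), 23.78515625)
[array([517.2, 104.2]), array([564.6, -63.9]), array([ 418. , -109.7]), array([369.9,  60.6])]
[  9   7  14  17 156] [267.49358974 246.73717949]
[476.02764118  29.5715901   60.        ]
[474.77673296  29.90881203  75.        ]
```

View pics/w6z.png

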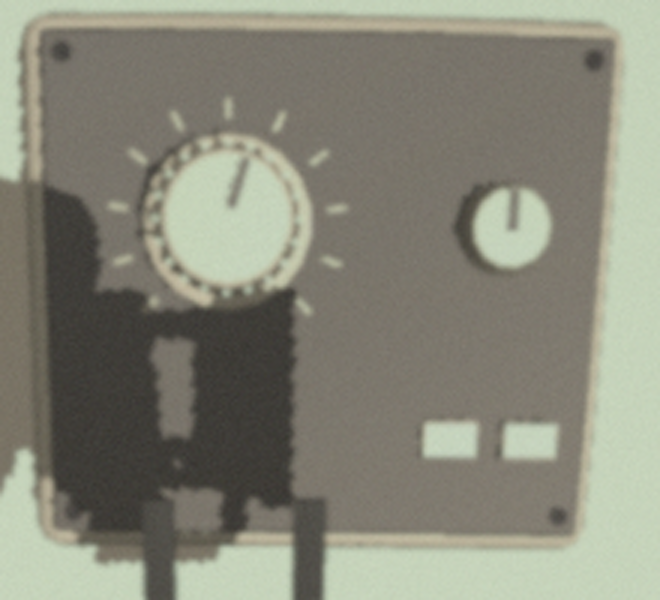

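```bash
cat >> h.py <<'E'
def rel(P):
    o=get_obs();M=R.from_rotvec(o['orientation']).as_matrix();yw=np.arctan2(M[1,0],M[0,0])+np.pi/2
    d=np.array(P)[:2]-o['ee_pos'][:2];ex=np.array([np.cos(yw),np.sin(yw)]);ey=np.array([-ex[1],ex[0]])
    return d@ex,d@ey
E
python3 - <<'E'
from h import *
import pickle
o=pickle.load(open('w6.pkl','rb'));C=cam('wrist',o)
M=R.from_rotvec(o['orientation']).as_matrix()
for u,v,z in [(276.2,73,55),(276.0,73,75)]:
    print(M.T@(onz(C,u,v,z)-o['ee_pos']))
# fork tips centre in tool frame: underside at tool z=107.4-> top 103.4
tip=onz(C,(248.5+308)/2,167,o['ee_pos'][2]-103.4);print('tip',M.T@(tip-o['ee_pos']))
for u in (248.5,257.5,298.5,308):print(M.T@(onz(C,u,167,o['ee_pos'][2]-103.4)-o['ee_pos']))
for p in [(478.7,31.9),(476,30)]:print(rel(p))
plan([411,12,230],16.3)
E
```

```text
[  -1.09234617 -100.11858037  178.66795001]
[ -1.20038117 -98.92356429 158.65186852]
tip [  0.56244705 -29.11088562 103.75823798]
[-21.56977956 -29.1466705  103.70683271]
[-14.87184945 -29.13275279 103.72235257]
[ 15.63095867 -29.10324878 103.7934374 ]
[ 22.70810647 -29.10433982 103.81002544]
(np.float64(101.71249059529244), np.float64(1.3146556638020097))
(np.float64(98.58608149257546), np.float64(0.25372865290618507))
t 13.4 pos [381.5   1.9 232.4] yaw 16.39 tilt 0.69 F [-0.82 -0.38 -2.54] w 21.9
shift cm [-0.13 -3.11  0.28] turn(about tool z) deg 0.09
```

Emit:
{"name": "arm_command", "arguments": {
  "increments": [
    [[-0.2,-1.5,0],0],
    [[0,-1.5,0],0],
    [[0,0,2],0],
    [[0,0,2],0],
    [[0,0,1.5],0],
    [[0,0,0],0],
    [[0,0,0],0]
  ]
}}

```text
t: 14.1
ee_pos: [423.9, 11.1, 176.7]
orientation: [-2.5, 1.882, -0.023]
ft_force: [0.3, 0.1, -2.4]
width: 21.9
```

```bash
python3 - <<'E'
from h import *
import pickle
o=get_obs();im=get_image('wrist');save(im,'pics/w7.png');pickle.dump(o,open('w7.pkl','wb'))
print(rel((477.5,31.2)))
plan([411,12,154.5],16.3)
save(im,'pics/w7z.png',(180,40,400,260),3)
E
```

```text
(np.float64(57.08553693623479), np.float64(4.444588680447674))
t 14.15 pos [423.9  11.1 176.9] yaw 16.07 tilt 1.1 F [-0.23 -0.6  -2.5 ] w 21.7
shift cm [-0.45  1.25  2.21] turn(about tool z) deg -0.23
```

View pics/w7.png

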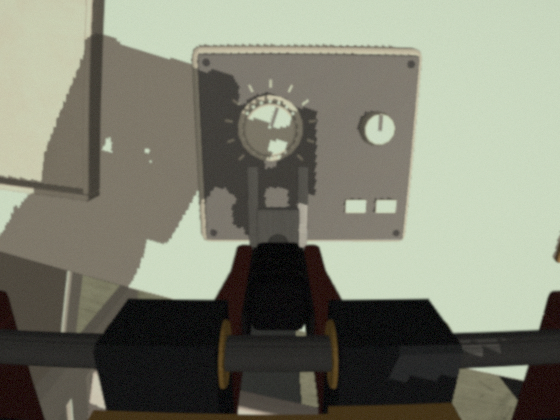

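```bash
cat >> h.py <<'E'
def tilt(rv):
    M=R.from_rotvec(rv).as_matrix();yw=np.arctan2(M[1,0],M[0,0])+np.pi/2
    ex=np.array([np.cos(yw),np.sin(yw),0]);ey=np.array([-ex[1],ex[0],0]);z=-M[:,2]
    # fork pitch: tool-up leaning forward(+) => tips down by that angle
    return np.degrees([z@ex,z@ey]).round(2)
E
python3 - <<'E'
from h import *
import pickle
print('contact',tilt([-2.427,1.983,-0.014]),tilt([-2.428,1.983,-0.01]),'grasp',tilt([-2.431,1.981,-.025]),'now',tilt(get_obs()['orientation']))
o=pickle.load(open('w7.pkl','rb'));C=cam('wrist',o);im=cv2.imread('pics/w7.png')
M=R.from_rotvec(o['orientation']).as_matrix()
c=im[88:165,232:312];cv2.imwrite('pics/w7c.png',cv2.resize(c,None,fx=6,fy=6))
E
```

```text
contact [-0.65  0.13] [-0.53  0.04] grasp [-0.82  0.51] now [-1.07  0.25]
```

View pics/w7c.png

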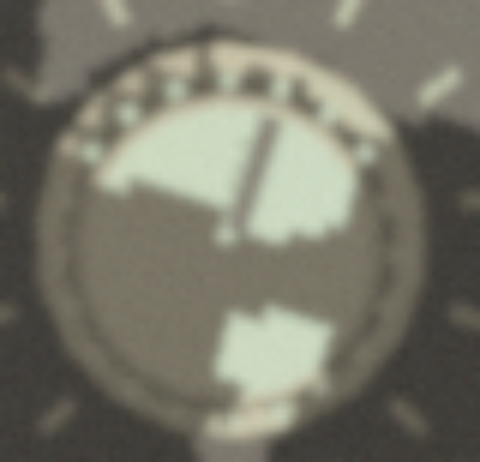

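```bash
python3 - <<'E'
from h import *
import pickle
o=pickle.load(open('w7.pkl','rb'));C=cam('wrist',o)
M=R.from_rotvec(o['orientation']).as_matrix()
for z in (53,58):
  P=onz(C,270.8,127.8,z);print(P, M.T@(P-o['ee_pos']))
print(onz(C,238.3,127,55)-onz(C,303.3,127,55))
E
```

```text
[478.74932448  31.77356503  53.        ] [ -5.19720013 -56.10806646 124.7654951 ]
[479.07774097  31.79765328  58.        ] [ -5.10761894 -56.52256134 119.77263952]
[-13.86954753  48.38262719   0.        ]
```

Emit:
{"name": "arm_command", "arguments": {
  "increments": [
    [[-0.5,1.2,0],0],
    [[0,0.3,1],0],
    [[0,0.2,0.6],0],
    [[0,0,0],0],
    [[0,0,0],0]
  ]
}}

```text
t: 14.65
ee_pos: [406.2, 11.2, 161.0]
orientation: [-2.498, 1.881, -0.028]
ft_force: [-0.2, 0.5, -2.3]
width: 22.0
```

```bash
python3 - <<'E'
from h import *
print(rel((478.8,31.8)))
plan([414.4,13.6,154.5],16.1)
print(tilt(get_obs()['orientation']))
E
```

```text
(np.float64(75.45254766662504), np.float64(-0.2532827742720798))
t 14.65 pos [406.2  11.2 161. ] yaw 16.05 tilt 1.32 F [-0.23  0.49 -2.35] w 22.0
shift cm [-0.01 -0.84  0.67] turn(about tool z) deg -0.05
[-1.28  0.31]
```

Emit:
{"name": "arm_command", "arguments": {
  "increments": [
    [[0,0,0.6],0],
    [[0,0,0],0],
    [[0,0,0],0]
  ]
}}

```text
t: 14.95
ee_pos: [406.9, 11.1, 154.8]
orientation: [-2.498, 1.88, -0.029]
ft_force: [-0.5, -0.0, -1.4]
width: 22.0
```

```bash
python3 - <<'E'
from h import *
print(rel((478.8,31.8)))
plan([414.4,13.6,154.5],16.1)
print(tilt(get_obs()['orientation']))
o=get_obs();im=get_image('wrist');save(im,'pics/w8.png',(180,40,400,260),3)
s=get_image('scene');save(s,'pics/s8.png',(220,150,400,320),4)
E
```

```text
(np.float64(74.79271986487048), np.float64(-0.016185132127780513))
t 14.95 pos [406.9  11.1 154.8] yaw 16.05 tilt 1.37 F [-0.47 -0.02 -1.41] w 22.0
shift cm [-0.03 -0.79  0.05] turn(about tool z) deg -0.05
[-1.33  0.33]
```

View pics/w8.png

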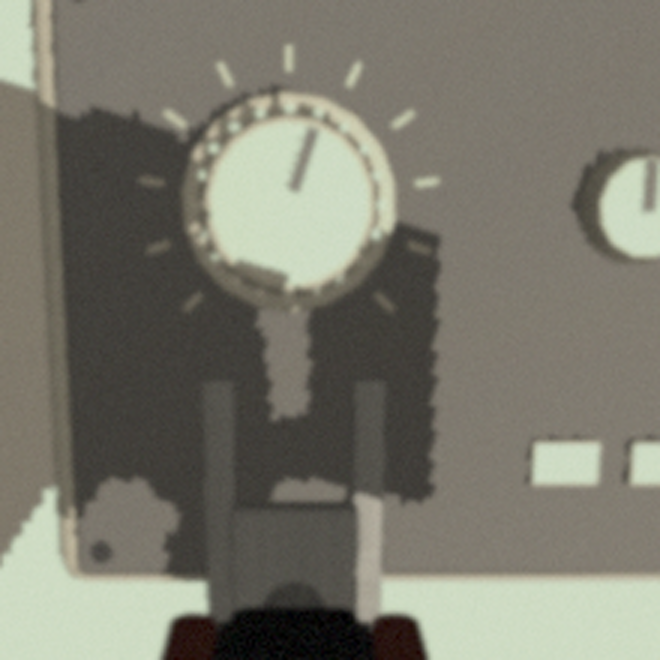

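View pics/s8.png

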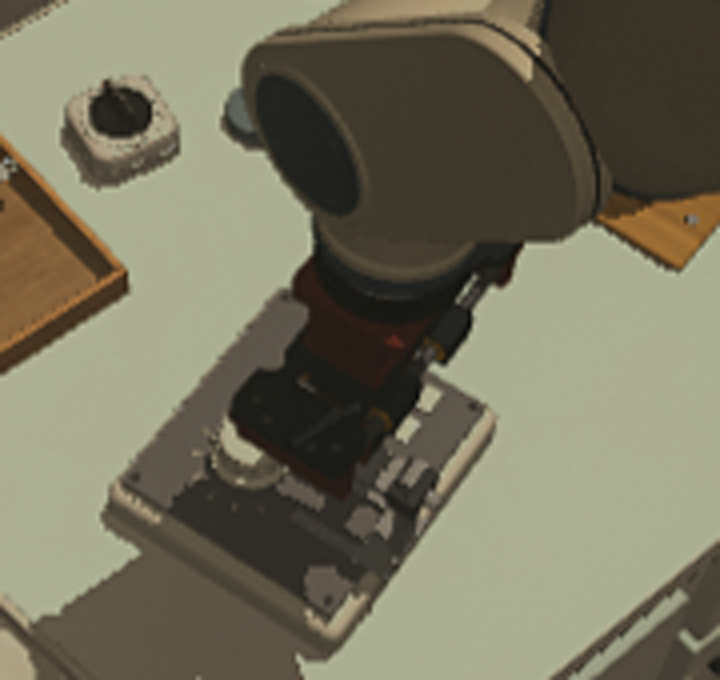

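Emit:
{"name": "arm_command", "arguments": {
  "increments": [
    [[-0.1,-0.7,0],0],
    [[0,-0.8,0],0],
    [[0,0,0],0]
  ]
}}

```text
t: 15.35
ee_pos: [422.9, 16.7, 155.6]
orientation: [-2.497, 1.88, -0.031]
ft_force: [0.2, -0.3, -3.0]
width: 21.7
```

```bash
python3 - <<'E'
from h import *
print(rel((478.8,31.8)))
plan([474.0,31.2,154.5],16.1)
print(tilt(get_obs()['orientation']))
E
```

```text
(np.float64(57.933058030714854), np.float64(-0.9463732886996397))
t 15.35 pos [422.9  16.7 155.6] yaw 16.04 tilt 1.44 F [ 0.22 -0.29 -2.95] w 21.7
shift cm [ 0.02 -5.31  0.24] turn(about tool z) deg -0.06
[-1.4   0.35]
```

Emit:
{"name": "arm_command", "arguments": {
  "increments": [
    [[0,0,0.15],0],
    [[0,0,0],0],
    [[0,0,0],0]
  ]
}}

```text
t: 15.65
ee_pos: [423.1, 16.9, 153.9]
orientation: [-2.497, 1.88, -0.03]
ft_force: [0.3, 0.0, -2.7]
width: 21.9
```

Emit:
{"name": "arm_command", "arguments": {
  "increments": [
    [[0,-0.8,0.02],0],
    [[0,-0.8,0.02],0],
    [[0,0,0],0],
    [[0,0,0],0]
  ]
}}

```text
t: 16.05
ee_pos: [440.0, 21.7, 153.9]
orientation: [-2.497, 1.88, -0.03]
ft_force: [0.1, -0.1, -2.9]
width: 22.0
```

```bash
python3 - <<'E'
from h import *
print(rel((478.8,31.8)))
plan([474.0,31.2,154.5],16.1)
print(tilt(get_obs()['orientation']))
im=get_image('wrist');save(im,'pics/w9.png',(180,60,400,280),3)
E
```

```text
(np.float64(40.05377738831965), np.float64(-1.0385896314352334))
t 16.05 pos [440.   21.7 153.9] yaw 16.06 tilt 1.44 F [ 0.14 -0.05 -2.91] w 22.0
shift cm [ 0.03 -3.53  0.03] turn(about tool z) deg -0.04
[-1.39  0.34]
```

View pics/w9.png

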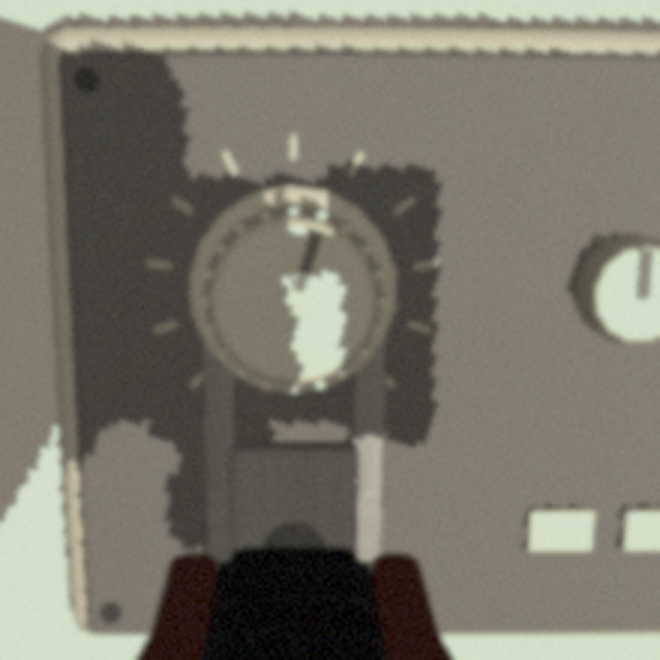

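Emit:
{"name": "arm_command", "arguments": {
  "increments": [
    [[0,-0.8,0.02],0],
    [[0,-0.8,0.02],0],
    [[0,0,0],0]
  ]
}}

```text
t: 16.4
ee_pos: [456.7, 26.5, 154.0]
orientation: [-2.497, 1.88, -0.031]
ft_force: [-0.3, 0.0, -2.5]
width: 22.1
```

```bash
python3 - <<'E'
from h import *
print(rel((478.8,31.8)))
plan([474.0,31.2,154.5],16.1)
E
```

```text
(np.float64(22.675122852264284), np.float64(-0.9540537012162237))
t 16.4 pos [456.7  26.5 154. ] yaw 16.04 tilt 1.47 F [-0.31  0.02 -2.45] w 22.1
shift cm [ 0.02 -1.79 -0.  ] turn(about tool z) deg -0.06
```

Emit:
{"name": "arm_command", "arguments": {
  "increments": [
    [[0,-0.8,0.02],0],
    [[0,-0.4,0.01],0],
    [[0,0,0],0]
  ]
}}

```text
t: 16.7
ee_pos: [469.5, 30.2, 153.9]
orientation: [-2.497, 1.88, -0.031]
ft_force: [-0.2, 0.1, -2.0]
width: 21.6
```

```bash
python3 - <<'E'
from h import *
print(rel((478.8,31.8)))
plan([474.0,31.2,154.5],16.1)
im=get_image('wrist');save(im,'pics/w10.png',(180,60,400,280),3)
E
```

```text
(np.float64(9.347980775938938), np.float64(-0.9804470208298475))
t 16.7 pos [469.5  30.2 153.9] yaw 16.05 tilt 1.46 F [-0.19  0.09 -2.01] w 21.6
shift cm [ 0.02 -0.46 -0.05] turn(about tool z) deg -0.05
```

View pics/w10.png

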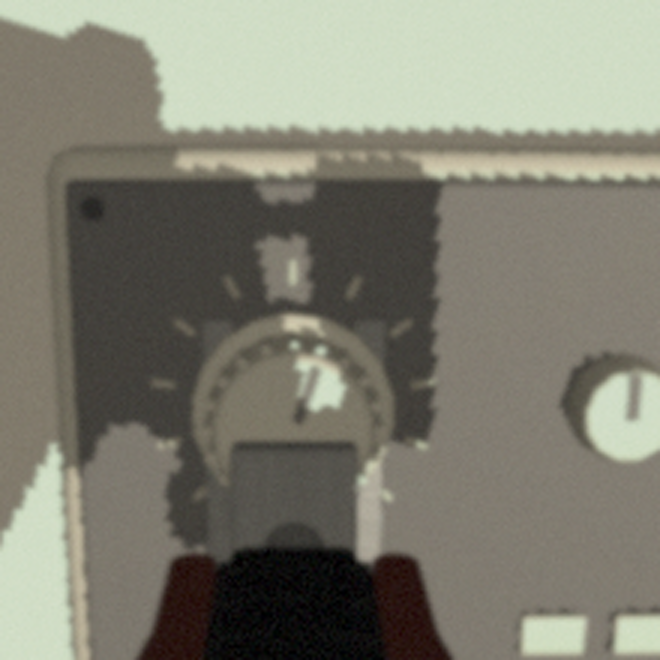

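Emit:
{"name": "arm_command", "arguments": {
  "increments": [
    [[0,-0.4,0.01],0],
    [[0,0,0],0]
  ]
}}

```text
t: 16.95
ee_pos: [473.1, 31.2, 153.8]
orientation: [-2.497, 1.88, -0.03]
ft_force: [-0.3, 0.6, -1.6]
width: 21.4
```

Emit:
{"name": "arm_command", "arguments": {
  "increments": [
    [[0,0,-0.15],0],
    [[0,0,0],0]
  ]
}}

```text
t: 17.15
ee_pos: [472.8, 31.2, 155.3]
orientation: [-2.497, 1.88, -0.03]
ft_force: [-0.5, -0.9, -2.0]
width: 22.0
```

Emit:
{"name": "arm_command", "arguments": {
  "increments": [
    [[0,0,-0.1],0],
    [[0,0,0],0]
  ]
}}

```text
t: 17.35
ee_pos: [472.4, 31.2, 156.3]
orientation: [-2.497, 1.88, -0.029]
ft_force: [1.4, -0.3, -3.4]
width: 21.8
```

Emit:
{"name": "arm_command", "arguments": {
  "increments": [
    [[0,0,-0.1],0],
    [[0,0,0],0]
  ]
}}

```text
t: 17.55
ee_pos: [472.2, 31.2, 156.8]
orientation: [-2.497, 1.881, -0.029]
ft_force: [0.4, 0.2, -3.6]
width: 22.0
```

Emit:
{"name": "arm_command", "arguments": {
  "increments": [
    [[0,0,-0.1],0],
    [[0,0,0],0]
  ]
}}

```text
t: 17.75
ee_pos: [472.1, 31.1, 157.4]
orientation: [-2.497, 1.881, -0.029]
ft_force: [0.8, -0.3, -2.5]
width: 22.0
```

Emit:
{"name": "arm_command", "arguments": {
  "increments": [
    [[0,0,-0.1],0],
    [[0,0,0],0]
  ]
}}

```text
t: 17.95
ee_pos: [472.1, 31.1, 158.4]
orientation: [-2.497, 1.881, -0.029]
ft_force: [1.0, -0.3, -3.4]
width: 21.8
```

Emit:
{"name": "arm_command", "arguments": {
  "increments": [
    [[0,0,-0.1],0],
    [[0,0,0],0]
  ]
}}

```text
t: 18.15
ee_pos: [472.1, 31.1, 159.7]
orientation: [-2.497, 1.881, -0.029]
ft_force: [0.0, 0.5, -2.3]
width: 22.0
```

```bash
python3 - <<'E'
from h import *
im=get_image('wrist');save(im,'pics/w11.png',(180,60,400,280),3)
s=get_image('scene');save(s,'pics/s11.png',(220,190,360,320),5)
print(get_obs()['ft_force'])
E
```

```text
[-0.5095924   0.61370842 -2.25924683]
```

View pics/w11.png

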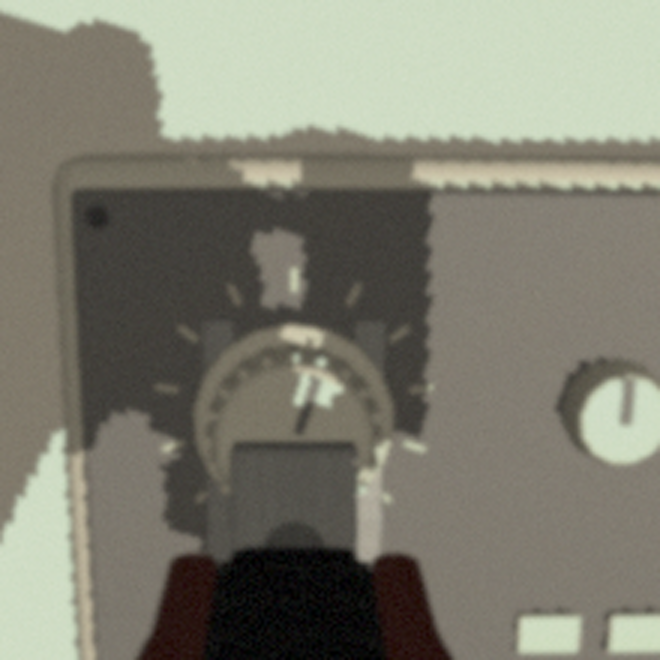

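View pics/s11.png

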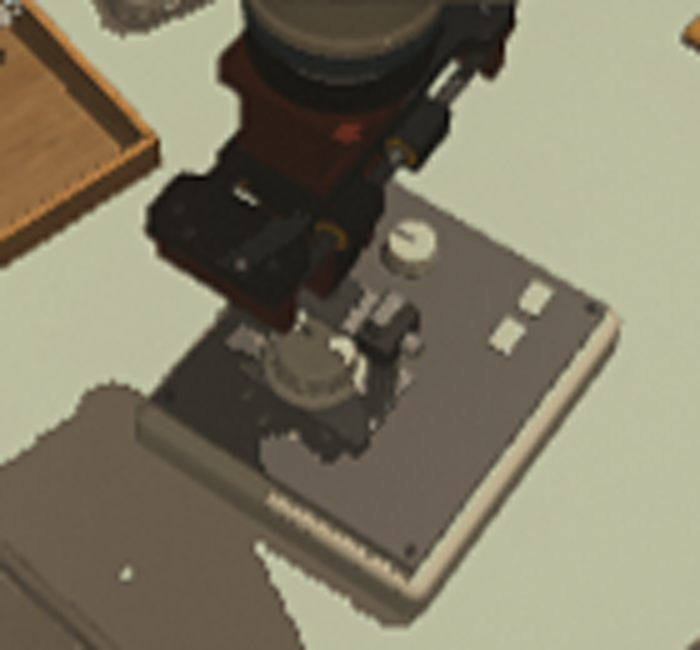

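Emit:
{"name": "arm_command", "arguments": {
  "increments": [
    [[0,0,-0.1],0],
    [[0,0,0],0]
  ]
}}

```text
t: 18.45
ee_pos: [472.1, 31.1, 161.0]
orientation: [-2.497, 1.881, -0.029]
ft_force: [-0.3, 0.8, -2.4]
width: 21.6
```

Emit:
{"name": "arm_command", "arguments": {
  "increments": [
    [[0,0,-0.1],0],
    [[0,0,0],0]
  ]
}}

```text
t: 18.65
ee_pos: [472.1, 31.1, 162.4]
orientation: [-2.497, 1.881, -0.029]
ft_force: [0.5, 0.8, -2.0]
width: 21.7
```

Emit:
{"name": "arm_command", "arguments": {
  "increments": [
    [[0,0,-0.1],0],
    [[0,0,0],0]
  ]
}}

```text
t: 18.85
ee_pos: [472.2, 31.1, 163.7]
orientation: [-2.497, 1.88, -0.03]
ft_force: [-0.0, -0.1, -2.4]
width: 22.0
```

Emit:
{"name": "arm_command", "arguments": {
  "increments": [
    [[0,0,-0.1],0],
    [[0,0,0],0]
  ]
}}

```text
t: 19.05
ee_pos: [472.1, 31.1, 164.8]
orientation: [-2.497, 1.88, -0.03]
ft_force: [-0.3, -0.7, -2.4]
width: 21.6
```

```bash
python3 - <<'E'
from h import *
im=get_image('wrist');save(im,'pics/w12.png',(180,60,400,280),3)
s=get_image('scene');save(s,'pics/s12.png',(220,190,360,320),5)
E
```

```text
(no output)
```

View pics/w12.png

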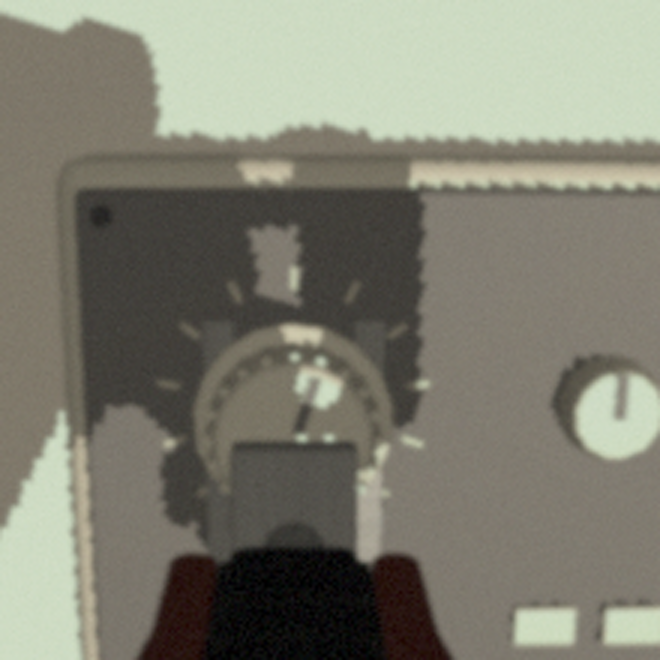

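View pics/s12.png

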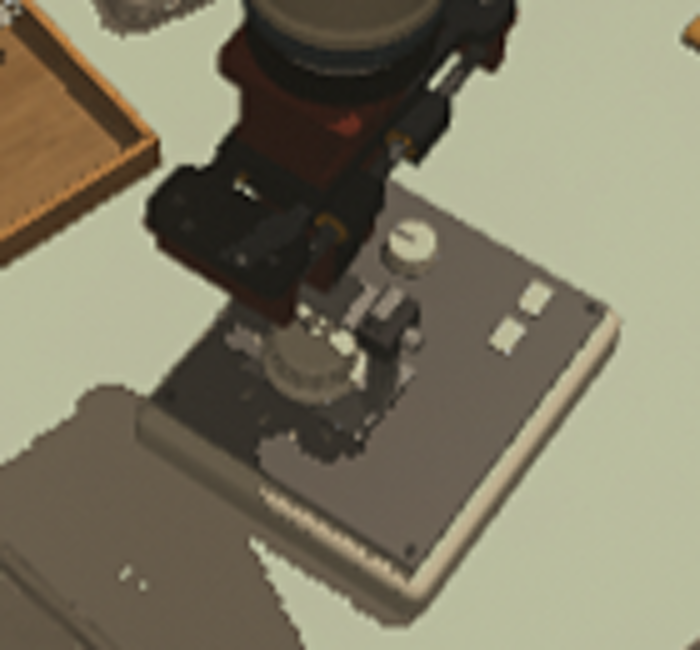

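Emit:
{"name": "arm_command", "arguments": {
  "increments": [
    [[0,0,-0.5],0],
    [[0,0,-1],0],
    [[0,0,-1],0],
    [[0,0,-1],0],
    [[0,0,-1],0],
    [[0,0,-1],0],
    [[0,0,-0.5],0],
    [[0,0,0],0]
  ]
}}

```text
t: 19.95
ee_pos: [471.0, 31.1, 231.5]
orientation: [-2.496, 1.879, -0.032]
ft_force: [0.5, -1.4, -2.0]
width: 21.8
```

```bash
python3 - <<'E'
from h import *
plan([445,280,225],16)
print(tilt(get_obs()['orientation']))
im=get_image('wrist');save(im,'pics/w13.png',(180,60,400,280),3)
s=get_image('scene');save(s,'pics/s13.png',(120,150,360,330),3.3)
t=get_image('top');save(t,'pics/t13.png')
E
```

```text
t 19.95 pos [471.   31.1 231.5] yaw 16.04 tilt 1.53 F [ 0.51 -1.38 -1.96] w 21.8
shift cm [-24.64  -4.37   0.61] turn(about tool z) deg 0.04
[-1.49  0.36]
```

View pics/w13.png

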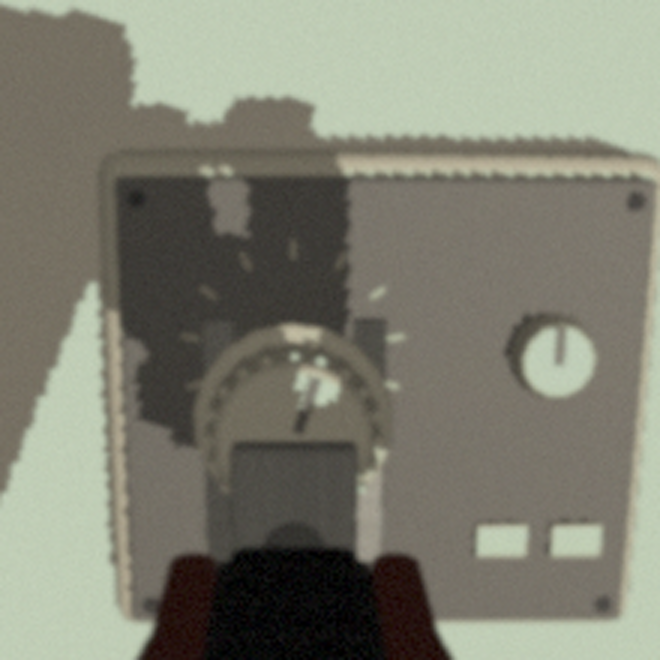

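View pics/s13.png

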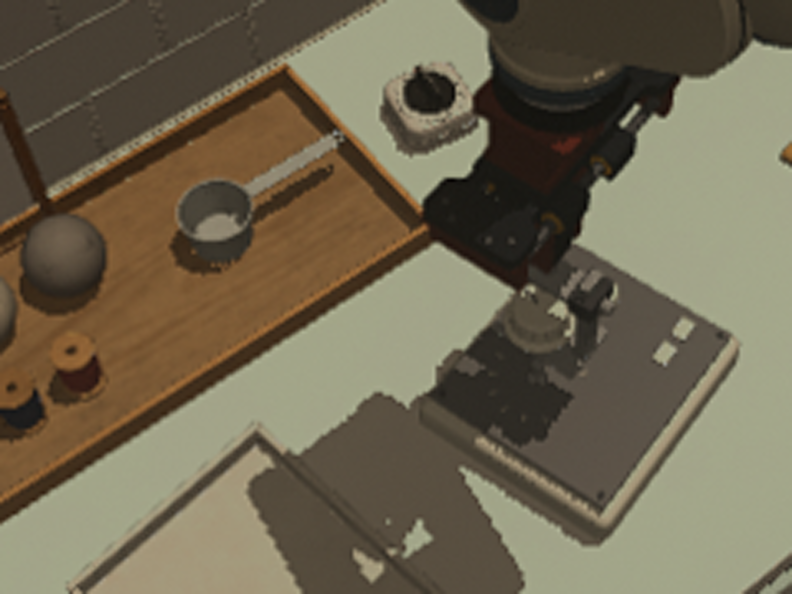

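```bash
python3 - <<'E'
from h import *
t=cv2.imread('pics/top0.png');save(t[:,:,::-1],'pics/tray.png',(140,200,230,305),5.5)
C=cam('top')
P=np.array([onz(C,*q,24)[:2] for q in [(149.5,218),(208,211.5),(217.5,287.5),(157,294)]],np.float32);print(P,P.mean(0),cv2.minAreaRect(P))
E
```

```text
[[565.07776 378.65326]
 [584.40173 205.02852]
 [361.01532 174.46109]
 [342.4365  349.83862]] [463.23285 276.99536] ((463.04656982421875, 276.55718994140625), (228.5829315185547, 176.31155395507812), 7.374331951141357)
```

View pics/tray.png

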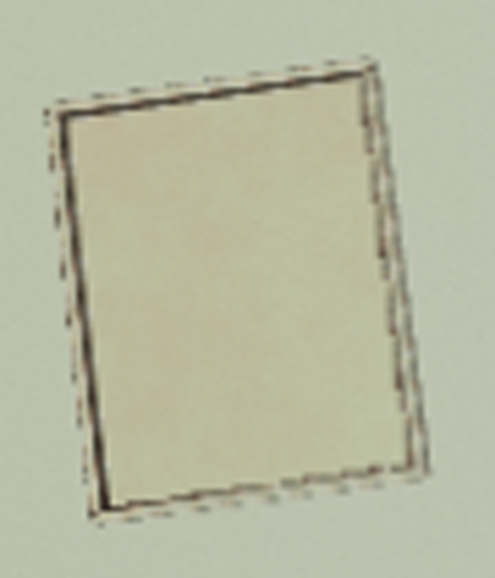

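View pics/t13.png

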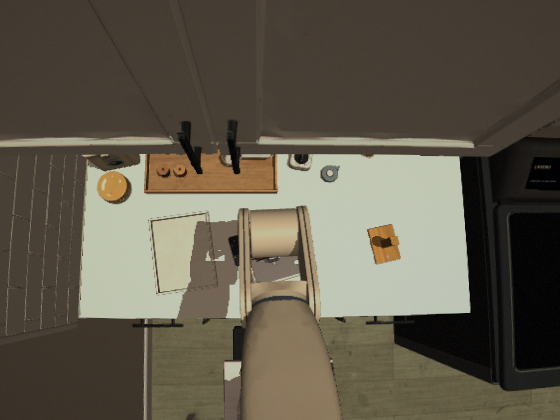

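```bash
python3 - <<'E'
from h import *
plan([488,280,225],16)
E
```

```text
t 20.1 pos [470.3  31.1 230.2] yaw 16.03 tilt 1.4 F [-0.03  0.03 -2.29] w 21.9
shift cm [-23.44  -8.57   0.59] turn(about tool z) deg 0.03
```

Emit:
{"name": "arm_command", "arguments": {
  "increments": [
    [[-0.6,-0.2,0],0],
    [[-1.2,-0.4,0],0],
    [[-1.8,-0.7,0],0],
    [[-2,-0.75,0],0],
    [[-2,-0.75,0],0],
    [[-2,-0.75,0],0],
    [[-2,-0.75,0],0],
    [[-2,-0.75,0],0],
    [[-2,-0.75,0],0],
    [[-1.6,-0.6,0],0],
    [[-1.2,-0.4,0],0],
    [[-0.8,-0.3,0],0],
    [[-0.4,-0.15,0],0],
    [[0,0,0],0],
    [[0,0,0],0]
  ]
}}

```text
t: 21.6
ee_pos: [481.4, 256.8, 224.6]
orientation: [-2.505, 1.883, -0.018]
ft_force: [0.6, 0.5, -2.1]
width: 21.7
```

```bash
python3 - <<'E'
from h import *
plan([488,280,225],16)
print(tilt(get_obs()['orientation']))
im=get_image('wrist');save(im,'pics/w14.png')
E
```

```text
t 21.6 pos [481.4 256.8 224.6] yaw 16.13 tilt 0.77 F [ 0.59  0.51 -2.1 ] w 21.7
shift cm [-2.04 -1.28 -0.04] turn(about tool z) deg 0.13
[-0.73  0.26]
```

View pics/w14.png

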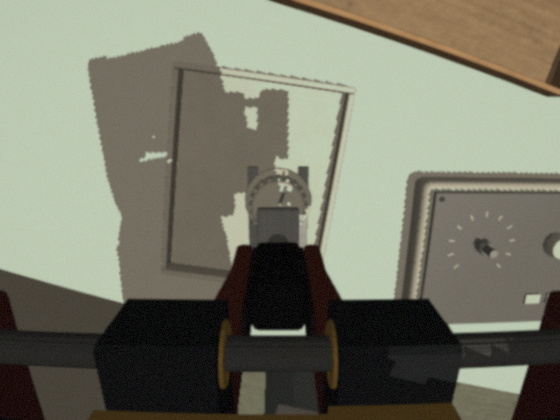

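Emit:
{"name": "arm_command", "arguments": {
  "increments": [
    [[-0.7,-0.5,0],0],
    [[-1,-0.7,0],0],
    [[-0.4,-0.2,0],0],
    [[0,0,1],0],
    [[0,0,1.5],0],
    [[0,0,1.5],0],
    [[0,0,1.5],0],
    [[0,0,1.5],0],
    [[0,0,1],0],
    [[0,0,0.5],0],
    [[0,0,0],0],
    [[0,0,0],0]
  ]
}}

```text
t: 22.85
ee_pos: [491.1, 281.8, 133.2]
orientation: [-2.504, 1.886, -0.018]
ft_force: [-0.6, 0.5, -1.7]
width: 22.2
```

```bash
python3 - <<'E'
from h import *
plan([488,280,114.4],16)
print(tilt(get_obs()['orientation']))
im=get_image('wrist');save(im,'pics/w15.png')
E
```

```text
t 22.85 pos [491.1 281.8 133.2] yaw 16.03 tilt 0.75 F [-0.64  0.46 -1.74] w 22.2
shift cm [0.07 0.37 1.88] turn(about tool z) deg 0.03
[-0.69  0.29]
```

View pics/w15.png

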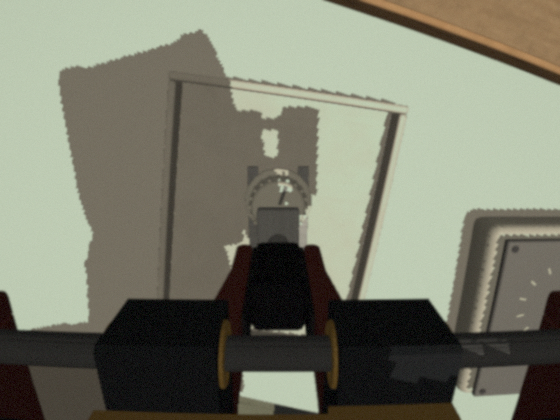

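Emit:
{"name": "arm_command", "arguments": {
  "increments": [
    [[0,0,0.6],0],
    [[0,0,0.6],0],
    [[0,0,0.3],0],
    [[0,0,0],0],
    [[0,0,0],0]
  ]
}}

```text
t: 23.4
ee_pos: [492.4, 282.3, 118.7]
orientation: [-2.502, 1.884, -0.02]
ft_force: [0.3, 0.3, -3.3]
width: 21.8
```

Emit:
{"name": "arm_command", "arguments": {
  "increments": [
    [[0,0,0.2],0],
    [[0,0,0],0],
    [[0,0,0],0]
  ]
}}

```text
t: 23.7
ee_pos: [492.6, 282.4, 116.8]
orientation: [-2.502, 1.884, -0.02]
ft_force: [0.3, -0.3, -2.2]
width: 21.8
```

Emit:
{"name": "arm_command", "arguments": {
  "increments": [
    [[0,0,0.2],0],
    [[0,0,0],0],
    [[0,0,0],0]
  ]
}}

```text
t: 24.0
ee_pos: [492.8, 282.6, 114.9]
orientation: [-2.501, 1.883, -0.02]
ft_force: [0.2, 0.1, -1.6]
width: 21.6
```

```bash
python3 - <<'E'
from h import *
plan([488,280,114.4],16)
print(tilt(get_obs()['orientation']))
im=get_image('wrist');save(im,'pics/w16.png',(180,60,400,280),3)
E
```

```text
t 24.0 pos [492.8 282.6 114.9] yaw 16.04 tilt 0.97 F [ 0.21  0.15 -1.57] w 21.6
shift cm [0.11 0.54 0.04] turn(about tool z) deg 0.04
[-0.94  0.23]
```

View pics/w16.png

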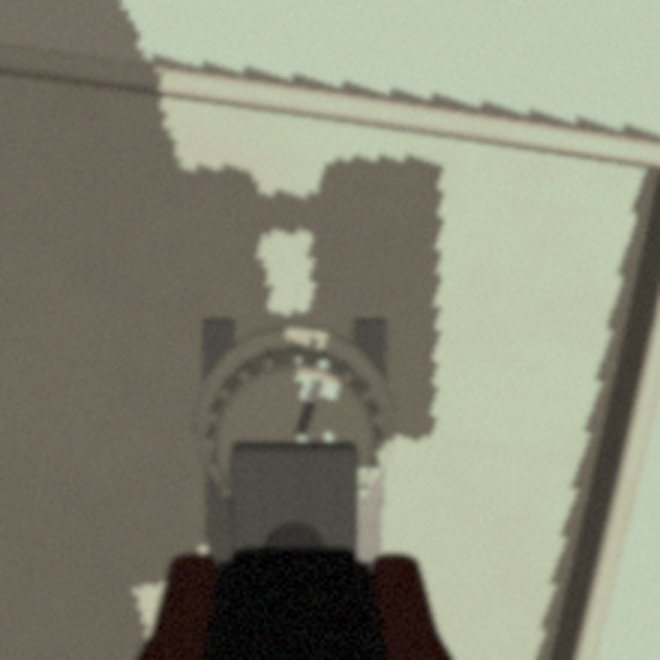

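Emit:
{"name": "arm_command", "arguments": {
  "increments": [
    [[0,0.5,0],0],
    [[0,0.7,-0.01],0],
    [[0,0,0],0]
  ]
}}

```text
t: 24.35
ee_pos: [480.1, 278.8, 114.7]
orientation: [-2.501, 1.884, -0.02]
ft_force: [0.0, 0.1, -2.3]
width: 22.2
```

```bash
python3 - <<'E'
from h import *
plan([488,280,114.4],16)
print(tilt(get_obs()['orientation']))
im=get_image('wrist');save(im,'pics/w17.png',(180,60,400,280),3)
E
```

```text
t 24.35 pos [480.1 278.8 114.7] yaw 16.03 tilt 0.94 F [ 0.    0.12 -2.27] w 22.2
shift cm [ 0.1  -0.79  0.04] turn(about tool z) deg 0.03
[-0.91  0.24]
```

View pics/w17.png

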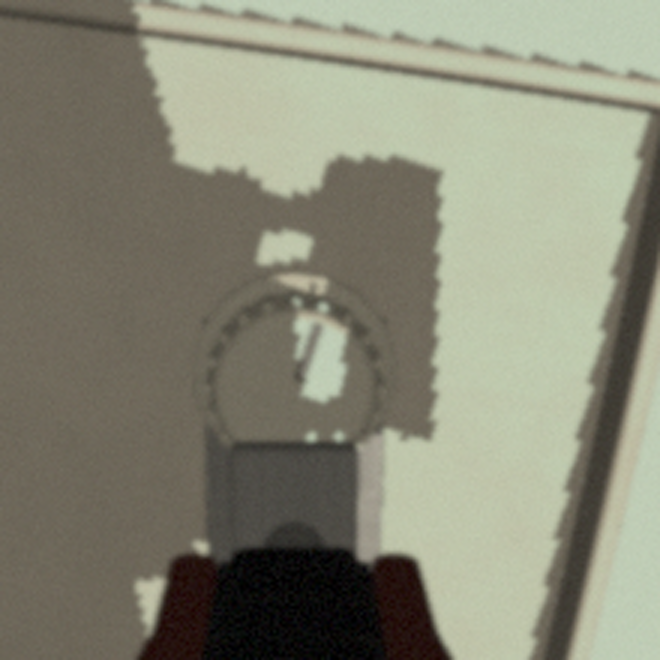

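Emit:
{"name": "arm_command", "arguments": {
  "increments": [
    [[0,0.8,-0.01],0],
    [[0,0.8,-0.01],0],
    [[0,0.8,-0.01],0],
    [[0,0.8,-0.01],0],
    [[0,0.8,-0.01],0],
    [[0,0.5,0],0],
    [[0,0,0],0],
    [[0,0,0],0]
  ]
}}

```text
t: 25.2
ee_pos: [432.9, 265.4, 114.9]
orientation: [-2.501, 1.883, -0.021]
ft_force: [0.1, -0.5, -2.7]
width: 22.0
```

```bash
python3 - <<'E'
from h import *
plan([488,280,114.4],16)
im=get_image('wrist');save(im,'pics/w18.png')
E
```

```text
t 25.2 pos [432.9 265.4 114.9] yaw 16.05 tilt 1.0 F [ 0.13 -0.49 -2.66] w 22.0
shift cm [ 0.12 -5.7   0.15] turn(about tool z) deg 0.05
```

View pics/w18.png

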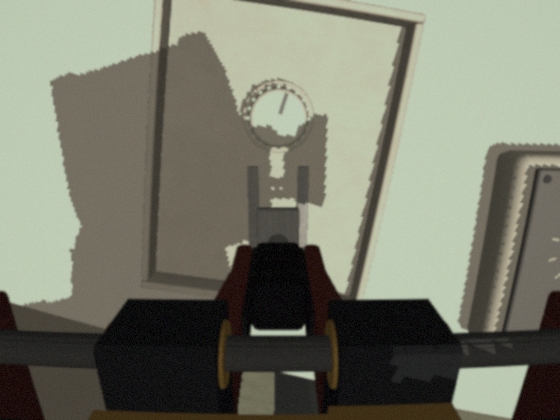

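Emit:
{"name": "arm_command", "arguments": {
  "increments": [
    [[0,0.4,0],0],
    [[0,0,-1],0],
    [[0,0,-2],0],
    [[0,0,-2.5],0],
    [[0,0,-2.5],0],
    [[0,0,-2],0],
    [[0,0,-1],0],
    [[0,0,0],0],
    [[0,0,0],0]
  ]
}}

```text
t: 26.15
ee_pos: [427.5, 264.1, 231.7]
orientation: [-2.5, 1.883, -0.021]
ft_force: [-0.5, -0.4, -2.6]
width: 21.8
```

```bash
python3 - <<'E'
from h import *
plan([470,-190,232],11.6)
im=get_image('wrist');save(im,'pics/w19.png')
E
```

```text
t 26.15 pos [427.5 264.1 231.7] yaw 16.01 tilt 1.04 F [-0.48 -0.35 -2.56] w 21.8
shift cm [ 4.482e+01  8.450e+00 -1.000e-02] turn(about tool z) deg 4.41
```

View pics/w19.png

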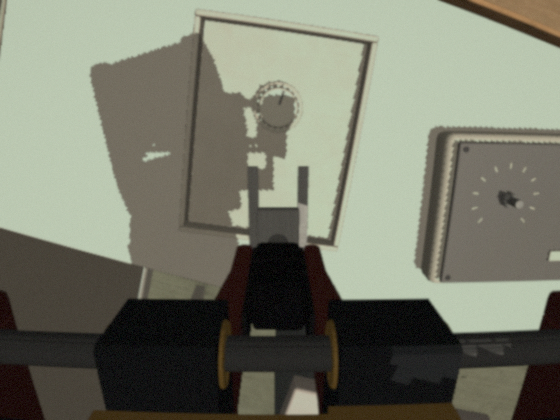

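Emit:
{"name": "arm_command", "arguments": {
  "increments": [
    [[1.5,0.2,0],0],
    [[3,0.5,0],0],
    [[3.5,0.7,0],0],
    [[3.5,0.7,0],0],
    [[3.5,0.7,0],0],
    [[3.5,0.7,0],0],
    [[3.5,0.7,0],0],
    [[3.5,0.7,0],0],
    [[3.5,0.7,0],0],
    [[3.5,0.7,0],0],
    [[3.5,0.7,0],0],
    [[3,0.5,0],1],
    [[2,0.3,0],2],
    [[1,0.2,0],1.4],
    [[0,0,0],0],
    [[0,0,0],0]
  ]
}}

```text
t: 27.8
ee_pos: [453.8, -187.4, 217.4]
orientation: [2.428, -1.984, -0.013]
ft_force: [0.0, -0.4, -2.4]
width: 21.7
```

```bash
python3 - <<'E'
from h import *
plan([470,-190,130],11.6)
print(tilt(get_obs()['orientation']))
E
```

```text
t 27.8 pos [ 453.8 -187.4  217.4] yaw 11.48 tilt 0.58 F [ 0.   -0.37 -2.45] w 21.7
shift cm [ 0.6  -1.63  8.72] turn(about tool z) deg -0.12
[ 0.57 -0.13]
```

Emit:
{"name": "arm_command", "arguments": {
  "increments": [
    [[0.3,-1,1],0],
    [[0,-0.5,2],0],
    [[0,0,2.5],0],
    [[0,0,1.5],0],
    [[0,0,1],0],
    [[0,0,0.5],0],
    [[0,0,0],0],
    [[0,0,0],0]
  ]
}}

```text
t: 28.6
ee_pos: [472.5, -181.3, 127.0]
orientation: [2.44, -1.972, -0.011]
ft_force: [-0.7, 0.2, -1.6]
width: 22.0
```

```bash
python3 - <<'E'
from h import *
plan([470,-190,108],11.6)
print(tilt(get_obs()['orientation']))
im=get_image('wrist');save(im,'pics/w20.png')
E
```

```text
t 28.6 pos [ 472.5 -181.3  127. ] yaw 12.11 tilt 0.47 F [-0.7   0.22 -1.57] w 22.0
shift cm [0.81 0.41 1.9 ] turn(about tool z) deg 0.51
[ 0.45 -0.14]
```

View pics/w20.png

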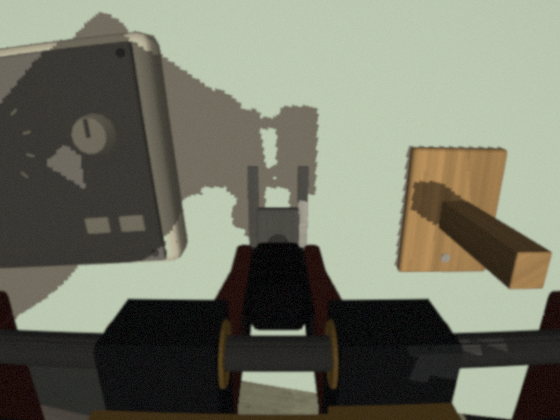

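Clear of panel and stand. Lower until it touches.

Emit:
{"name": "arm_command", "arguments": {
  "increments": [
    [[0,0,0.8],0],
    [[0,0,0.6],0],
    [[0,0,0],0]
  ]
}}

```text
t: 28.95
ee_pos: [473.5, -181.9, 113.6]
orientation: [2.44, -1.973, -0.005]
ft_force: [-0.1, 0.7, -2.6]
width: 21.8
```

Emit:
{"name": "arm_command", "arguments": {
  "increments": [
    [[0,0,0.2],0],
    [[0,0,0],0]
  ]
}}

```text
t: 29.15
ee_pos: [473.5, -182.0, 111.4]
orientation: [2.44, -1.973, -0.005]
ft_force: [0.6, 0.3, -2.2]
width: 22.3
```

Emit:
{"name": "arm_command", "arguments": {
  "increments": [
    [[0,0,0.15],0],
    [[0,0,0],0]
  ]
}}

```text
t: 29.35
ee_pos: [473.6, -182.1, 109.9]
orientation: [2.44, -1.973, -0.004]
ft_force: [0.0, -0.1, -2.3]
width: 21.8
```

Emit:
{"name": "arm_command", "arguments": {
  "increments": [
    [[0,0,0.15],0],
    [[0,0,0],0]
  ]
}}

```text
t: 29.55
ee_pos: [473.7, -182.2, 108.4]
orientation: [2.44, -1.974, -0.004]
ft_force: [-0.3, 0.0, -2.7]
width: 21.7
```

Emit:
{"name": "arm_command", "arguments": {
  "increments": [
    [[0,0,0.1],0],
    [[0,0,0],0],
    [[0,0,0],0]
  ]
}}

```text
t: 29.85
ee_pos: [473.8, -182.3, 107.7]
orientation: [2.44, -1.974, -0.003]
ft_force: [-0.4, -0.4, -2.1]
width: 21.8
```

Emit:
{"name": "arm_command", "arguments": {
  "increments": [
    [[0,0,0.1],0],
    [[0,0,0],0],
    [[0,0,0],0]
  ]
}}

```text
t: 30.15
ee_pos: [474.1, -182.4, 107.8]
orientation: [2.44, -1.974, -0.002]
ft_force: [-0.3, 0.5, -2.0]
width: 21.9
```

Emit:
{"name": "arm_command", "arguments": {
  "increments": [
    [[0,0,0.1],0],
    [[0,0,0],0],
    [[0,0,0],0]
  ]
}}

```text
t: 30.45
ee_pos: [474.2, -182.5, 107.7]
orientation: [2.44, -1.974, -0.002]
ft_force: [0.4, -0.8, -1.0]
width: 21.8
```

Emit:
{"name": "arm_command", "arguments": {
  "increments": [
    [[0,0,0.15],0],
    [[0,0,0],0],
    [[0,0,0],0]
  ]
}}

```text
t: 30.75
ee_pos: [474.7, -182.7, 107.8]
orientation: [2.44, -1.974, -0.0]
ft_force: [-0.7, -0.1, -2.3]
width: 21.6
```

Emit:
{"name": "arm_command", "arguments": {
  "increments": [
    [[0,0,0.15],0],
    [[0,0,0],0],
    [[0,0,0],0]
  ]
}}

```text
t: 31.05
ee_pos: [475.0, -182.9, 107.6]
orientation: [2.441, -1.974, -0.0]
ft_force: [0.1, -0.1, -1.0]
width: 21.7
```

```bash
python3 - <<'E'
from h import *
plan([474,-182,107.4],11.6)
print(tilt(get_obs()['orientation']))
E
```

```text
t 31.05 pos [ 475.  -182.9  107.6] yaw 12.07 tilt 0.16 F [ 0.09 -0.1  -0.96] w 21.7
shift cm [-0.11  0.08  0.02] turn(about tool z) deg 0.47
[0.12 0.1 ]
```

Emit:
{"name": "arm_command", "arguments": {
  "increments": [
    [[0,0,0],0],
    [[0,0,0],0],
    [[0,0,0],0],
    [[0,0,0],0],
    [[0,0,0],0],
    [[0,0,0],0]
  ],
  "gripper": 0.7
}}

```text
t: 31.65
ee_pos: [475.2, -182.9, 106.7]
orientation: [2.441, -1.974, -0.0]
ft_force: [0.1, -1.1, 0.7]
width: 61.2
```

Emit:
{"name": "arm_command", "arguments": {
  "increments": [
    [[0,0,-0.5],0],
    [[0,0,-1],0],
    [[0,0,-2],0],
    [[0,0,-3],0],
    [[0,0,-3],0],
    [[0,0,-2],0],
    [[0,0,0],0]
  ]
}}

```text
t: 32.35
ee_pos: [475.3, -182.6, 229.5]
orientation: [2.441, -1.974, 0.001]
ft_force: [-0.5, 0.2, -1.0]
width: 61.6
```

```bash
python3 - <<'E'
from h import *
import pickle
plan([474,-182,107.4],11.6)
o=get_obs();im=get_image('wrist');save(im,'pics/w21.png')
s=get_image('scene');save(s,'pics/s21.png');t=get_image('top');save(t,'pics/t21.png')
E
```

```text
t 32.35 pos [ 475.3 -182.6  229.5] yaw 12.07 tilt 0.15 F [-0.49  0.19 -0.97] w 61.6
shift cm [-0.11  0.09 12.21] turn(about tool z) deg 0.47
```

View pics/w21.png

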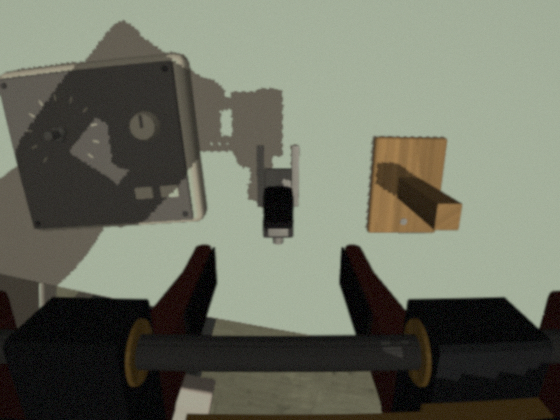

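View pics/s21.png

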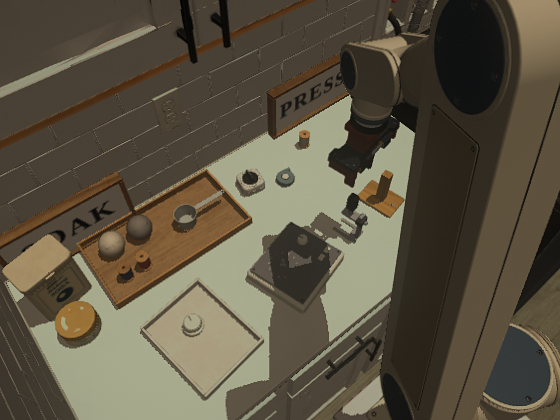

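View pics/t21.png

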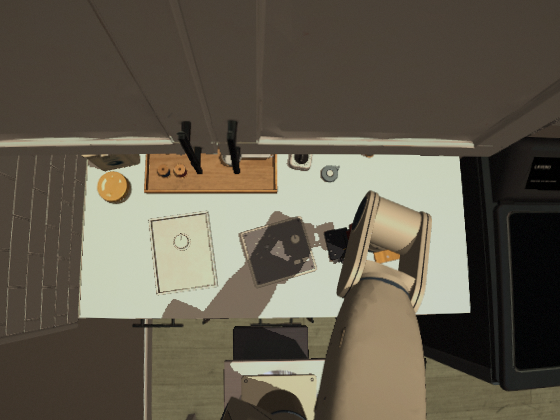

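```bash
python3 - <<'E'
from h import *
P=onz(cam('top'),181,241,30)[:2]-[463,277.5];a=np.radians(7.7);print('cap in tray',P[0]*np.cos(a)+P[1]*np.sin(a),-P[0]*np.sin(a)+P[1]*np.cos(a))
print(get_obs()['t'],close_job())
E
```

```text
cap in tray 33.34174092611331 0.05375384139806272
the job is handed in; nothing more can be done
32.5 None
```

I pulled the cap with the fork puller, set it right way up in the white tray, left the puller standing on the worktop, and handed the job in at 32.5 s.

**The work:** I felt for the fork's underside on the worktop and found it 107.4 mm below the tool tip. The fork then slid about 2 mm above the panel face, under the skirt on both sides of the hub. The cap came off in small lifting steps. It rode level to the tray, was lowered onto its hub, and the fork was backed out.

**Last checks:**
- **Cap:** it measures about 33 mm (x) and 0 mm (y) from the tray's centre, upright in the pictures.
- **Puller:** it stands upright between the panel and the stand, clear of both.
- **Other things:** the timer, tape measure and spool look unmoved in the pictures; I did not measure them.

**Where the readings disagreed:**
- **Pop-off force:** it never appeared in the readings I took between steps, which stayed under about 4 N. I confirmed the release from the pictures instead.
- **Worktop contact:** when feeling for the worktop, the height stopped changing before the force rose. The contact height is therefore good to about 0.5 mm.
- **Tool tilt:** the tool leaned by up to 1.5 degrees during the work, and the fork tips were about 0.8 degrees down relative to flat when I let go. The puller settled on its own.

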